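Fetch the garlic from the blocked produce drawer and put everything back

TASK

I need the garlic bulb from the little glass-topped drawer unit, but the spice jar, the salt shaker and the tin are standing in front of the drawer. Stand those three on the chopping board for now, pull the drawer out and put the garlic in the mortar; then push the drawer fully shut and put the jar, the shaker and the tin back upright, each exactly where it stood. Leave the lemon in the drawer.

Things in the scene. Friction and masses are not known exactly. Their poses are not given: they have to be found in the camera images.
- veg_unit: drawer unit of pale bamboo with a clear glass top and a dark radio along its back; 200 deep (x) x 240 wide (y) x 92 mm high (112 more with the radio), fixed. Origin: centre of its underside, on the right worktop, which is 5 mm below z = 0. Its -x axis points out of the front, the way the drawer opens; y runs along the front
- veg_drawer (a joint): how far the drawer is pulled out, in m: 0 shut, 0.17 fully out; about 1.2 N of friction, stays where left. Its tray has two halves side by side (divider at the unit's y = 0), each about 98 mm wide and 170 long inside; heights above the unit's underside: tray floor 16, tray sides and divider 34, drawer front 84 mm
- drawer_grip (a point): middle of the drawer's handle: a straight horizontal steel bar 9 mm thick, about 98 mm long along the unit's y, 76 mm above the worktop, 36 mm out from the drawer front (31 mm clear behind the bar); it moves with the drawer, and its axes are the unit's
- spice_jar: glass spice jar with a dark screw cap and a green label, loose; round, 42 mm across (cap 44), 105 mm high, 0.11 kg. Origin: centre of its underside, z up. Starts in the row of three in front of the drawer
- shaker: white salt shaker with a grey pierced top, loose; round, 44 mm across up to 66 mm height, then narrowing to a 34 mm head, 90 mm high, 0.1 kg. Origin: centre of its underside, z up. Starts in the row of three in front of the drawer
- tin: small food tin, loose; round, 57 mm across, 72 mm high, about 0.18 kg. Origin: centre of its underside, z up. Starts in the row of three in front of the drawer. The row runs along the unit's y, 205 mm before the unit's centre, at y about -80, 0 and +80 mm; which thing stands where changes
- garlic: garlic bulb, loose; roundish, 60 mm across at about 25 mm height, 59 mm high with its stalk, 0.04 kg. Origin: centre of its underside, z up. Starts in one half of the drawer tray, about 12 mm before the unit's centre, seen through the glass
- lemon: lemon, loose; 78 x 55 x 56 mm. Origin: its underside as it lies at the start. Lies in the other half of the drawer tray; it stays in the drawer
- board: brown wooden chopping board lying flat on the hob, fixed; 260 (x) x 360 (y) x 22 mm. Origin: centre of its underside, so its top is 22 mm above it. The mortar stands on its -y half with the pestle behind it (towards +x); the +y half is empty. A lidded pot, 200 mm high, stands on the hob beyond the +x edge and a frying basket, 135 mm high, beyond the -y end
- mortar: low grey stone mortar standing on the board, fixed; round, 150 mm across, 58 mm high. Origin: centre of its underside. Mouth 132 mm across inside, hollow floor flat, 20 mm above the origin and about 95 mm across

How it is judged:
On the way, in this order (a step that is already met when the one before it is completed fails the run):
1. the spice jar, the shaker and the tin all stand upright on the chopping board (x of spice_jar in the frame of board between -0.13 and 0.13 m and y of spice_jar in the frame of board between -0.18 and 0.18 m and z of spice_jar in the frame of board between 0.012 and 0.032 m and angle between each of spice_jar, shaker, tin's own z axis and vertical below 0.2 rad and x of shaker in the frame of board between -0.13 and 0.13 m and y of shaker in the frame of board between -0.18 and 0.18 m and z of shaker in the frame of board between 0.012 and 0.032 m and x of tin in the frame of board between -0.13 and 0.13 m and y of tin in the frame of board between -0.18 and 0.18 m and z of tin in the frame of board between 0.012 and 0.032 m), for 0.2 s.
2. the drawer is pulled out at least 0.12 m (value of joint veg_drawer above 0.12 m), for 0.1 s.
3. the garlic rests in the mortar (horizontal distance between garlic and mortar below 0.03 m and z of garlic in the frame of mortar between 0.01 and 0.045 m and linear speed of garlic below 0.03 m/s), for 0.2 s.
4. the drawer is shut to within 6 mm (value of joint veg_drawer below 0.006 m), for 0.2 s.
At the end, for the whole second after the job is handed in: the garlic rests in the mortar (its centre within 30 mm of the mortar's), the drawer is shut to within 6 mm with the lemon in it, and the spice jar, the shaker and the tin each stand upright and at rest within 15 mm of where they stood at the start (all of step 3 and value of joint veg_drawer below 0.006 m and x of lemon in the frame of veg_unit between -0.1 and 0.1 m and y of lemon in the frame of veg_unit between -0.12 and 0.12 m and z of lemon in the frame of veg_unit between 0 and 0.085 m and distance of each of spice_jar, shaker, tin from where it was at the start of the episode below 0.015 m and angle between each of spice_jar, shaker, tin's own z axis and vertical below 0.15 rad and linear speed of each of spice_jar, shaker, tin below 0.02 m/s); the robot touches nothing.
It fails at once if the spice jar is tipped over (more than 0.7 rad) (angle between spice_jar's own z axis and vertical above 0.7 rad).
It fails at once if the shaker is tipped over (more than 0.7 rad) (angle between shaker's own z axis and vertical above 0.7 rad).
It fails at once if the tin is tipped over (more than 0.7 rad) (angle between tin's own z axis and vertical above 0.7 rad).
It also fails if it takes over 149 s, if anything falls off the work surface, if the arm or the gripper's body presses on something with over 40 N, if the wrist force passes 120 N, or if a joint passes its speed limit or range.

ROBOT

A 7-joint arm with a two-finger parallel gripper is mounted at the origin on a cart in front of the work surface, level with it; the furniture and walls round the work are solid. World frame = base frame: x ahead of the robot, y to its left, z up, the work surface at z = 0. Lengths are in m, angles in rad, forces in N, time in s.
With the tool pointing down it reaches from about 0.425 to 0.825 m from the base axis. Payload 3.6 kg.
Tool frame: the origin (TCP) lies midway between the tips of the shut fingers; the grasp point (between the pads) lies 19 mm behind it; z points along the fingers, y is the line along which they close (so a half turn about z gives the same grasp; the last joint's range is limited). The gripper opens to 93 mm and grips with 3 to 60 N. Pads are 15 mm wide; open, the fingers measure 128 mm over their backs; the gripper's body (75 mm by 188 mm) begins 65 mm behind the grasp point.
Start: joints at [1.234, 0.615, -0.013, 1.423, 0.008, 1.103, -0.04], TCP at [0.198, -0.619, 0.219] pointing down, gripper open.
Joint ranges: [-3.12, 3.12], [-0.3, 2.06], [-1.34, 1.32], [0.26, 2.42], [-1.36, 4.5], [0.01, 1.98], [-2.84, 2.84]. Speed limits (rad/s): [2.79, 2.79, 3.14, 3.14, 3.14, 3.14, 3.14].

INTERFACE

Orientations are given as a unit quaternion [w, x, y, z].
In Python, from plant import robot gives the robot as it stands.
- The arm moves only by the tool send_rows, never from a script. Its argument "series" is text: rows parted by semicolons, each of 7 numbers parted by spaces: the shift along the tool's x, y, z in a scale on which 1.0 is 75 cm, then the turn, a rotation vector about the tool's x, y, z in a scale on which 1.0 is 180 degrees, then the closure, from 0 (fully open) to 1 (shut). A call has exactly 8 rows; each row is the pose to reach, as a shift and turn from the pose commanded when the call began, along the tool's axes at that moment; what a row does not reach only later rows make up. A row lasts 1/12 s, in which the tool goes at most 41.7 mm and 7.16 degrees, less where a joint would pass 70% of its speed; a pose out of reach is approached as far as the arm can. A call with a gripper value outside its range is refused whole. The fingers move at their own pace and stop on an object; "grip_force" is the grip in N (left out, the last holds). Time passes only in rows, so rows that repeat a pose let the fingers close, or fill a call up. It gives the time, the measured TCP pose, the force, the opening and the grip force at its end, in the units of the state.
- robot.read_state(): the state, without advancing time (a new reading comes with each control period).
- robot.grab_frame(name): name is "side" or "top"; returns the picture (480x640x3 uint8, blue, green, red); there is no depth.
- robot.camera_info(name): a dict with "fx", "fy", "cx", "cy" (pixels), "R" (3x3) and "t" (3): a world point X has camera coordinates R X + t. Camera axes: x right, y down, z forward; pixel columns grow to the right and rows downward; lengths in m; the calibration is good to about 2 mm. A picture is of the moment at which its call begins. camera_info takes no time and is no camera call.
- robot.sign_off(): hands the job in; it is judged then, once.
Trained networks look in the newest picture that a camera, given by its name, has taken for a name from the list of things; names that differ only in an ending like _2 or _b are one class to them, and where a whole thing is asked for, a point or a joint stands for the part that bears it (a point fixed in the world has none). Each returns a list of dicts, best first, with "conf" (0 to 1); they miss things now and then, are a little off and sometimes report something else, mostly with a low value. They report only what shows in the picture. A call takes as long as a camera call.
- robot.spot_in(camera, thing): "rect" ([left, top, width, height] in pixels, round what is visible of it).
The state is a dict: "time": time; "joints": joint angles; "qd": joint speeds; "effort": joint torques, N m; "ee_pos": TCP position; "ee_rot": TCP orientation; "force": force on the tool from outside, world axes, zero at the start; "moment": the same for the moment, N m; "grip_width": finger opening in m; "finger_force": force on a finger pad.
Only numpy, scipy, OpenCV 4.12 (cv2) and the standard library are available. Lean on these libraries where they do the work, as an engineer would, in place of code of your own. Each camera call takes 0.05 s, during which the arm holds its last target. There are 200 camera calls.

## Working session

There is one attempt and no reset: what is moved stays moved. The work goes in short steps, Python scripts to look and compute and a tool call to move; the robot and the scene stay as the last step left them, time stands still between calls to the robot, and variables do not carry over. Pictures are saved under pics/ and viewed, at most 14 in all, crops included, and the job is handed in when it is done.

Besides the shell and the picture viewer there is one more tool, called after "Request:" by a JSON object that holds its "op" and its "data", one argument or row to a line. send_rows: Moves the arm, as the interface text tells. Its arguments: {"type":"object","properties":{"series":{"type":"string"},"grip_force":{"type":"number"}},"required":["series"]}

```bash
ls; mkdir -p pics
python3 - <<'E'
from plant import robot
import cv2,json
s=robot.read_state()
print({k:s[k] for k in('time','ee_pos','ee_rot','grip_width','force')})
for c in('top','side'):
    cv2.imwrite(f'pics/{c}0.png',robot.grab_frame(c))
    print(c,robot.camera_info(c))
    for t in('veg_unit','drawer_grip','spice_jar','shaker','tin','garlic','lemon','board','mortar'):
        print(t,[(r['rect'],round(r['conf'],2)) for r in robot.spot_in(c,t)[:2]])
E
```

```text
pics
{'time': 0.0, 'ee_pos': array([ 0.19793032, -0.61830183,  0.21750566]), 'ee_rot': array([-1.24935083e-03,  9.88021557e-01,  1.54310730e-01, -1.99944517e-04]), 'grip_width': 0.09307944185066558, 'force': array([ 0.27912951, -0.17603173, -0.6513794 ])}
top {'fx': 616.3221315378008, 'fy': 616.3221315378008, 'cx': 311.13765372784223, 'cy': 241.57463745570516, 'R': array([[ 0.02321563, -0.99972339, -0.00376415],
       [-0.99867564, -0.02301806, -0.04601224],
       [ 0.04591287,  0.00482736, -0.99893378]]), 't': array([-0.06094831,  0.5104564 ,  1.45098093])}
veg_unit [([385.3, 143.1, 154.1, 135.4], 0.81), ([388.8, 214.2, 86.0, 65.6], 0.52)]
drawer_grip [([391.6, 215.7, 80.7, 62.1], 0.94)]
spice_jar [([386.8, 271.3, 24.9, 19.5], 0.66)]
shaker [([417.2, 294.9, 17.9, 15.8], 0.59)]
tin [([359.1, 250.8, 27.7, 22.3], 0.94)]
garlic []
lemon []
board [([92.3, 160.5, 184.2, 172.9], 0.82)]
mortar [([182.9, 197.9, 66.3, 67.3], 0.64)]
side {'fx': 562.2243683953011, 'fy': 562.2243683953011, 'cx': 319.871947126457, 'cy': 241.6096785997899, 'R': array([[-0.95273095, -0.30335972,  0.01663175],
       [-0.18033213,  0.52059686, -0.83454133],
       [ 0.24450779, -0.7980926 , -0.55069424]]), 't': array([0.44442355, 0.20485953, 1.1674521 ])}
veg_unit [([268.4, 129.1, 109.8, 106.2], 0.71)]
drawer_grip [([305.4, 189.4, 70.6, 44.4], 0.56)]
spice_jar [([355.9, 205.6, 22.0, 41.7], 0.7)]
shaker [([380.3, 202.7, 18.8, 32.2], 0.76)]
tin [([331.7, 222.6, 22.2, 36.6], 0.68), ([305.2, 185.6, 70.4, 48.4], 0.66)]
garlic []
lemon []
board [([190.0, 292.6, 171.4, 168.7], 0.76)]
mortar [([229.0, 288.1, 73.6, 57.4], 0.91)]
```

Run:
```python
import cv2
a=cv2.imread('pics/top0.png');b=cv2.imread('pics/side0.png')
cv2.imwrite('pics/top0c.png',cv2.resize(a[130:340,80:560],(800,350),interpolation=2)) 
cv2.imwrite('pics/unit.png',cv2.resize(a[130:330,345:555],(788,600)[:2] if 0 else (630,600),interpolation=2))
cv2.imwrite('pics/side0c.png',b)
```

```text
(no output)
```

View pics/top0.png

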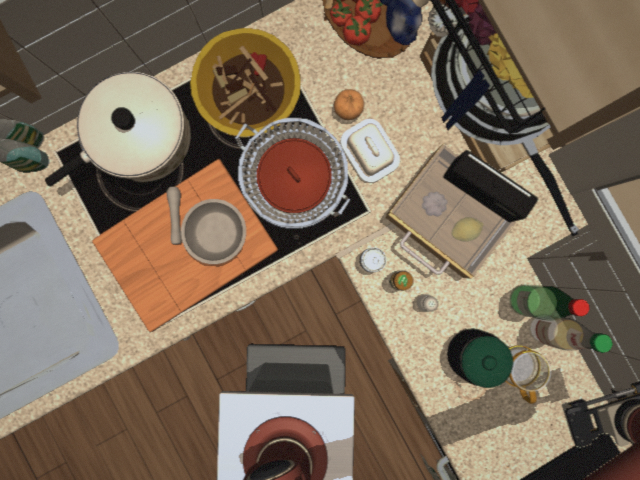

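View pics/unit.png

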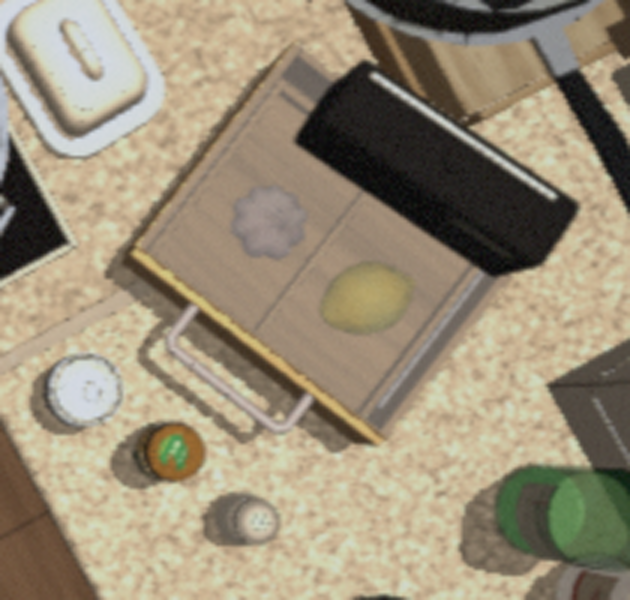

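View pics/side0.png

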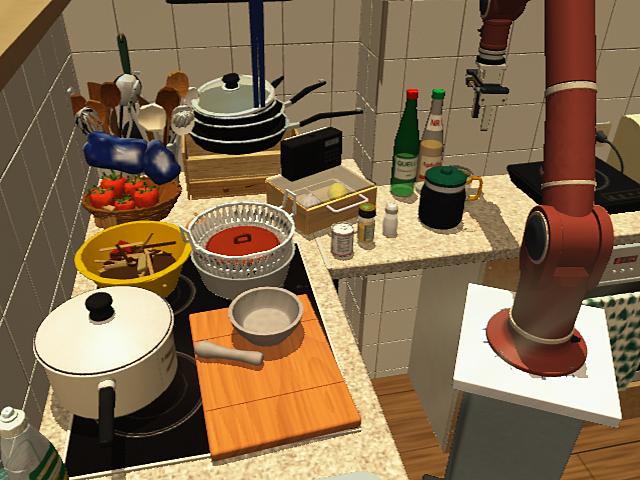

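Top view: the tin (373,260), jar (403,281) and shaker (428,303) form the row from +y to −y. The garlic (434,203) is in the +y half and the lemon (467,229) in the −y half. The board's corners are near (93,240), (221,161), (276,249) and (152,328), the mortar is at (213,232), and the pot and basket lie beyond the board.

```bash
cat > h.py <<'E'
import numpy as np,cv2
from plant import robot
from scipy.spatial.transform import Rotation as Ro
C={c:robot.camera_info(c) for c in('top','side')}
def at_z(c,uv,z):
    k=C[c];R=np.array(k['R']);o=-R.T@k['t']
    d=R.T@np.array([(uv[0]-k['cx'])/k['fx'],(uv[1]-k['cy'])/k['fy'],1])
    return o+d*(z-o[2])/d[2]
def P(c):
    k=C[c];return np.array([[k['fx'],0,k['cx']],[0,k['fy'],k['cy']],[0,0,1]])@np.c_[k['R'],k['t']]
def tri(a,b):
    X=cv2.triangulatePoints(P('top'),P('side'),np.float64(a),np.float64(b))[:,0];return X[:3]/X[3]
def proj(c,X):
    p=P(c)@np.r_[X,1];return p[:2]/p[2]
def rot():
    w,x,y,z=robot.read_state()['ee_rot'];return Ro.from_quat([x,y,z,w])
E
python3 - <<'E'
from h import *
np.set_printoptions(precision=4,suppress=True)
for a,b in (((93,240),(212,460)),((221,161),(190,311)),((276,249),(313,295)),((152,328),(360,425))): print('board',tri(a,b))
for z in(.02,.03): print('brd z',z,*[at_z('top',p,z)[:2] for p in((93,240),(221,161),(276,249),(152,328))])
print('handle',[at_z('top',p,.071) for p in((402.3,245),(438.3,272.7))])
print('front edge',[at_z('top',p,.087) for p in((390,214.5),(472.,276.5))])
print('tin',at_z('top',(373,260),.067));print('jar',at_z('top',(403.5,280.5),.10));print('shk',at_z('top',(430.,303.7),.085))
print('garlic',at_z('top',(434.5,203.5),.04),'lemon',at_z('top',(467,229),.04))
for z in (.07,.08,.09):print('mortar',z,at_z('top',(213,232),z))
print('mort tri',tri((213,232),(266.,307)))
E
```

```text
board [0.5022 0.4705 0.0066]
board [0.6991 0.1695 0.0238]
board [0.4837 0.031  0.0189]
board [0.2944 0.3237 0.0005]
brd z 0.02 [0.5032 0.4662] [0.6979 0.1693] [0.4919 0.0333] [0.2998 0.3195]
brd z 0.03 [0.5028 0.4626] [0.6962 0.1678] [0.4916 0.0327] [0.3008 0.3169]
handle [array([ 0.506 , -0.2569,  0.071 ]), array([ 0.445 , -0.3396,  0.071 ])]
front edge [array([ 0.5734, -0.2258,  0.087 ]), array([ 0.4382, -0.412 ,  0.087 ])]
tin [ 0.4704 -0.1913  0.067 ]
jar [ 0.4258 -0.2567  0.1   ]
shk [ 0.3751 -0.3191  0.085 ]
garlic [ 0.6059 -0.3348  0.04  ] lemon [ 0.5481 -0.4112  0.04  ]
mortar 0.07 [0.5257 0.1749 0.07  ]
mortar 0.08 [0.5252 0.1733 0.08  ]
mortar 0.09 [0.5246 0.1716 0.09  ]
mort tri [0.5249 0.1725 0.0848]
```

```bash
cat >> h.py <<'E'
UY=np.deg2rad(-36.3)   # unit yaw: tool y along unit x
def go(x,y,z,yaw=UY,frm=None):
    """shift cm / turn about tool axes from now to TCP target, tool y at heading yaw"""
    s=robot.read_state();r=rot();p=np.array(s['ee_pos']) if frm is None else np.array(frm)
    t=np.array([np.cos(yaw),np.sin(yaw),0]);M=Ro.from_matrix(np.c_[np.cross(t,[0,0,-1]),t,[0,0,-1]])
    print('go',(x,y,z),'cm',np.round(r.inv().apply(np.array([x,y,z])-p)*100,2),'turn',np.round((r.inv()*M).as_rotvec(),4))
def brd(x,y):
    a=np.deg2rad(33.3);return np.array([.498,.247])+[x*np.cos(a)-y*np.sin(a),x*np.sin(a)+y*np.cos(a)]
E
python3 - <<'E'
from h import *
np.set_printoptions(precision=4,suppress=True)
a=np.deg2rad(33.3);R=np.array([[np.cos(a),np.sin(a)],[-np.sin(a),np.cos(a)]])
for n,p,z in(('pest1',(173,190),.05),('pest2',(177,243),.04),('pot',(134,128),.12),('potL',(80,130),.19),('potR',(190,130),.19),('potB',(140,180),.15),('basket',(294,172),.13),('basketBot',(296,226),.13)):
    w=at_z('top',p,z)[:2];print(n,w,'board',R@(w-[.498,.247]))
for b in((-.095,.10),(-.03,.105),(.035,.11)):print(b,brd(*b),np.hypot(*brd(*b)))
c=[at_z('top',p,.067+d)[:2] for p,d in(((373,260),0),((403.5,280.5),.033),((430,303.7),.018))]
print(np.linalg.norm(c[0]-c[1]),np.linalg.norm(c[1]-c[2]))
for n,q in(('tin',.4704,),):pass
go(.4704,-.1913,.15)
# reprojection of presumed axis tops/bottoms in side view vs detections
for n,X,h,d in(('tin',(.4704,-.1913),.072,(331.7,222.6,22.2,36.6)),('jar',(.4258,-.2567),.105,(355.9,205.6,22,41.7)),('shk',(.3751,-.3191),.09,(380.3,202.7,18.8,32.2))):
    print(n,proj('side',np.r_[X,-.005+h/2]),'det',d[0]+d[2]/2,d[1]+d[3]/2)
    print(proj('side',np.r_[X,-.005]),proj('side',np.r_[X,h-.005]))
E
```

```text
pest1 [0.6224 0.2741] board [ 0.1189 -0.0456]
pest2 [0.4999 0.2629] board [0.0103 0.0123]
pot [0.7498 0.3491] board [ 0.2665 -0.053 ]
potL [0.7273 0.4416] board [0.2985 0.0368]
potR [0.7324 0.2101] board [ 0.1757 -0.1596]
potB [0.63  0.323] board [ 0.152 -0.009]
basket [ 0.6581 -0.0086] board [-0.0065 -0.3015]
basketBot [ 0.5396 -0.0159] board [-0.1096 -0.2425]
(-0.095, 0.1) [0.3637 0.2784] 0.45803327127803783
(-0.03, 0.105) [0.4153 0.3183] 0.5232246930406776
(0.035, 0.11) [0.4669 0.3582] 0.5884162482608397
0.07913912304319567 0.08042271781241951
go (0.4704, -0.1913, 0.15) cm [ 38.97 -32.43   6.87] turn [-0.     -0.     -0.6274]
tin [341.6014 239.457 ] det 342.8 240.9
[341.0677 251.2338] [342.1503 227.3462]
jar [365.3892 224.0856] det 366.9 226.45
[364.1676 241.0812] [366.6604 206.3987]
shk [389.4133 218.1353] det 389.7 218.79999999999998
[387.9995 232.4408] [390.8748 203.3464]
```

Run:
```python
from h import *
print(at_z('top',(486,358),.14),at_z('top',(548,300),.2),at_z('top',(530,300),0.0),tri((486,362),(447,178)))
go(.27,-.40,.27);go(.4704,-.1913,.12)
```

```text
[ 0.26468964 -0.43030062  0.14      ] [ 0.39411666 -0.53950771  0.2       ] [ 0.38518671 -0.57272102  0.        ] [ 0.25187665 -0.43517425  0.12390466]
go (0.27, -0.4, 0.27) cm [ 13.52 -18.67  -5.13] turn [-0.     -0.     -0.6274]
go (0.4704, -0.1913, 0.12) cm [ 38.97 -32.43   9.87] turn [-0.     -0.     -0.6274]
```

Units first: shifts go in shares of 75 cm and turns go in shares of 180 degrees. So -18.7 cm is -0.2493, 13.5 cm is 0.18, -0.627 rad is -0.1996.

Request:
{"op": "send_rows", "data": {
  "series": "0.0067 -0.0093 -0.0267 0 0 0 0; 0.0267 -0.04 -0.0533 0 0 -0.0255 0; 0.06 -0.08 -0.0667 0 0 -0.0573 0; 0.0933 -0.1333 -0.0667 0 0 -0.0955 0; 0.1267 -0.1733 -0.0667 0 0 -0.1337 0; 0.1533 -0.2133 -0.0667 0 0 -0.1655 0; 0.1733 -0.24 -0.0667 0 0 -0.191 0; 0.18 -0.2493 -0.0667 0 0 -0.1996 0.15",
  "grip_force": 15
}}

```text
time: 1.67
ee_pos: [0.2718, -0.3953, 0.2693]
ee_rot: [-0.0, 0.89, 0.456, 0.001]
force: [-0.6, 0.4, 0.0]
grip_width: 0.0896
finger_force: 0.0
```

Run:
```python
from h import *
s=robot.read_state();print(s['time'],s['ee_pos'],s['ee_rot'],s['grip_width'])
go(.4704,-.1913,.12)
```

```text
1.6667 [ 0.27176146 -0.39532132  0.26930955] [-3.83494406e-04  8.90186653e-01  4.55595125e-01  8.11187979e-04] 0.08956982554588376
go (0.4704, -0.1913, 0.12) cm [28.14  4.18 14.98] turn [ 0.     -0.0018  0.0088]
```

To row units: 28.1 cm is 0.3747, 25.5 cm is 0.34, 0.009 rad is 0.0029.

Request:
{"op": "send_rows", "data": {
  "series": "0.02 0.0027 0 0 0 0 0.15; 0.0667 0.0107 0.0133 0 0 0 0.15; 0.12 0.02 0.04 0 0 0 0.15; 0.1733 0.0267 0.08 0 0 0 0.15; 0.2267 0.0347 0.12 0 0 0 0.15; 0.2867 0.0427 0.16 0 0 0 0.15; 0.34 0.0507 0.1867 0 0 0.0029 0.15; 0.3747 0.056 0.2 0 0 0.0029 0.15"
}}

```text
time: 2.33
ee_pos: [0.456, -0.2135, 0.1273]
ee_rot: [0.0, 0.895, 0.446, -0.001]
force: [0.8, -0.8, 0.0]
grip_width: 0.0791
finger_force: 0.0
```

Run:
```python
from h import *
s=robot.read_state();print(s['ee_pos'],s['grip_width'],s['force'])
go(.4704,-.1913,.016)
a=robot.grab_frame('top');b=robot.grab_frame('side')
for c in('top','side'):print(robot.spot_in(c,'tin')[:2])
cv2.imwrite('pics/t1.png',np.hstack([cv2.resize(a[180:330,330:480],(400,400)),cv2.resize(b[150:270,280:400],(400,400))]))
```

```text
[ 0.45600279 -0.21352299  0.12726166] 0.07911806438348572 [ 0.7790696  -0.84179094  0.02706967]
go (0.4704, -0.1913, 0.016) cm [ 2.65 -0.19 11.12] turn [-0.      0.0012 -0.0133]
[{'rect': [360.1, 249.0, 22.7, 21.3], 'conf': 0.82}]
[{'rect': [331.4, 222.9, 21.4, 36.3], 'conf': 0.57}]
```

View pics/t1.png

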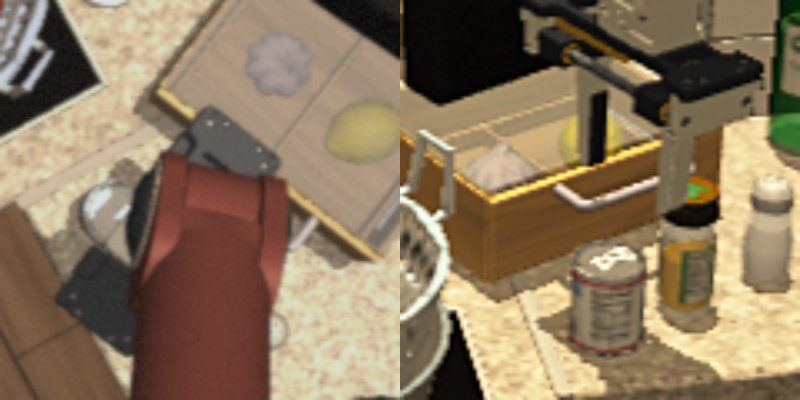

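The picture shows the gripper above and slightly short of the tin, fingers along the unit's x. The tin is upright at its measured place (side 342,241).

Run:
```python
from h import *
s=robot.read_state();print(s['time'],s['ee_pos'])
go(.4704,-.1913,.016)
```

```text
2.5333 [ 0.45595706 -0.21300287  0.12802547]
go (0.4704, -0.1913, 0.016) cm [ 2.61 -0.13 11.2 ] turn [-0.0008  0.0006 -0.0081]
```

To row units: 11.2 cm is 0.1493, 10.4 cm is 0.1387, -0.008 rad is -0.0025.

Request:
{"op": "send_rows", "data": {
  "series": "0.02 0 0 0 0 -0.0025 0.15; 0.0347 -0.0013 0.02 0 0 -0.0025 0.15; 0.0347 -0.0013 0.0533 0 0 -0.0025 0.15; 0.0347 -0.0013 0.0867 0 0 -0.0025 0.15; 0.0347 -0.0013 0.1173 0 0 -0.0025 0.15; 0.0347 -0.0013 0.1387 0 0 -0.0025 0.15; 0.0347 -0.0013 0.1493 0 0 -0.0025 0.15; 0.0347 -0.0013 0.1493 0 0 -0.0025 0.15"
}}

```text
time: 3.2
ee_pos: [0.4688, -0.1936, 0.0158]
ee_rot: [-0.0, 0.893, 0.449, -0.001]
force: [0.9, 0.0, -0.6]
grip_width: 0.079
finger_force: 0.0
```

Request:
{"op": "send_rows", "data": {
  "series": "0 0 0 0 0 0 0.4; 0 0 0 0 0 0 0.6; 0 0 0 0 0 0 0.6; 0 0 0 0 0 0 0.6; 0 0 0 0 0 0 0.6; 0 0 0 0 0 0 0.6; 0 0 0 0 0 0 0.6; 0 0 0 0 0 0 0.6",
  "grip_force": 15
}}

```text
time: 3.87
ee_pos: [0.4712, -0.1922, 0.0178]
ee_rot: [0.001, 0.893, 0.451, 0.001]
force: [-0.3, -2.0, 6.4]
grip_width: 0.0572
finger_force: 15.0
```

Run:
```python
from h import *
s=robot.read_state();print(s['time'],s['ee_pos'],s['grip_width'],s['finger_force'],s['force'])
go(.48,-.06,.25);go(*brd(.035,.11),.25);go(*brd(.035,.11),.065)
```

```text
3.8667 [ 0.47123601 -0.19221351  0.0178413 ] 0.057178415040040356 15.002136826515198 [-0.33941913 -2.02012197  6.44105758]
go (0.48, -0.06, 0.25) cm [ 11.17  -7.08 -23.23] turn [ 0.0027 -0.0004 -0.0016]
go (np.float64(0.466860747668095), np.float64(0.35815460838044433), 0.25) cm [ 44.05 -32.94 -23.29] turn [ 0.0027 -0.0004 -0.0016]
go (np.float64(0.466860747668095), np.float64(0.35815460838044433), 0.065) cm [ 44.05 -32.99  -4.79] turn [ 0.0027 -0.0004 -0.0016]
```

To row units: -22.5 cm is -0.3, -20.5 cm is -0.2733.

Request:
{"op": "send_rows", "data": {
  "series": "0 0 -0.0133 0 0 0 0.6; 0 0 -0.0467 0 0 0 0.6; 0 0 -0.0933 0 0 0 0.6; 0 0 -0.14 0 0 0 0.6; 0.0133 -0.0067 -0.1867 0 0 0 0.6; 0.0533 -0.0333 -0.2333 0 0 0 0.6; 0.1 -0.0667 -0.2733 0 0 0 0.6; 0.1467 -0.0933 -0.3 0 0 0 0.6"
}}

```text
time: 4.53
ee_pos: [0.4764, -0.0805, 0.2331]
ee_rot: [0.0, 0.893, 0.45, 0.0]
force: [-0.1, -0.3, -2.6]
grip_width: 0.0574
finger_force: 15.0
```

To row units: 24 cm is 0.32, 21 cm is 0.28.

Request:
{"op": "send_rows", "data": {
  "series": "0.04 -0.0333 0 0 0 0 0.6; 0.08 -0.0667 -0.0067 0 0 0 0.6; 0.12 -0.1 -0.0067 0 0 0 0.6; 0.16 -0.1333 -0.0067 0 0 0 0.6; 0.2 -0.1667 -0.0067 0 0 0 0.6; 0.24 -0.2 -0.0067 0 0 0 0.6; 0.28 -0.2333 -0.0067 0 0 0 0.6; 0.32 -0.26 -0.0067 0 0 0 0.6"
}}

```text
time: 5.2
ee_pos: [0.4603, 0.2301, 0.236]
ee_rot: [-0.0, 0.892, 0.452, -0.001]
force: [-0.4, -0.3, -1.8]
grip_width: 0.0571
finger_force: 15.0
```

Run:
```python
from h import *
robot.grab_frame('top')
s=robot.read_state();print(s['time'],s['ee_pos'],s['grip_width'],s['finger_force'],s['force'])
go(*brd(.035,.11),.15);go(*brd(.035,.11),.055)
```

```text
5.25 [0.45973266 0.24028264 0.23645803] 0.056976113537934046 15.001273602247238 [ 0.05429863  7.27804902 -0.86800595]
go (np.float64(0.466860747668095), np.float64(0.35815460838044433), 0.15) cm [ 9.93 -6.23  8.76] turn [-0.0061 -0.0078  0.0118]
go (np.float64(0.466860747668095), np.float64(0.35815460838044433), 0.055) cm [ 9.85 -6.18 18.26] turn [-0.0061 -0.0078  0.0118]
```

To row units: 17.5 cm is 0.2333, 16 cm is 0.2133, 0.01 rad is 0.0032.

Request:
{"op": "send_rows", "data": {
  "series": "0.0333 -0.0213 0 0 0 0 0.6; 0.0733 -0.0467 0.0067 0 0 0 0.6; 0.1133 -0.0707 0.0267 0 0 0 0.6; 0.132 -0.0827 0.0667 0 0 0.0032 0.6; 0.132 -0.0827 0.12 0 0 0.0032 0.6; 0.132 -0.0827 0.1733 0 0 0.0032 0.6; 0.132 -0.0827 0.2133 0 0 0.0032 0.6; 0.132 -0.0827 0.2333 0 0 0.0032 0.6"
}}

```text
time: 5.92
ee_pos: [0.4685, 0.3416, 0.0564]
ee_rot: [0.001, 0.895, 0.447, -0.005]
force: [-0.2, -0.8, -1.9]
grip_width: 0.0574
finger_force: 15.0
```

Run:
```python
from h import *
robot.grab_frame('top')
s=robot.read_state();print(s['time'],s['ee_pos'],s['grip_width'],s['finger_force'],s['force'])
go(*brd(.035,.11),.047)
```

```text
5.9667 [0.46778305 0.34099182 0.05501964] 0.05718623699464706 14.998411685228348 [ 0.1947438  -0.49132855 -3.30685721]
go (np.float64(0.466860747668095), np.float64(0.35815460838044433), 0.047) cm [ 1.33 -1.1   0.79] turn [-0.003   0.012  -0.0108]
```

To row units: 0.65 cm is 0.0087, 0.6 cm is 0.008.

Request:
{"op": "send_rows", "data": {
  "series": "0.004 -0.0027 0.0013 0 0 0 0.6; 0.008 -0.0053 0.0027 0 0 0 0.6; 0.008 -0.0053 0.004 0 0 0 0.6; 0.008 -0.0053 0.0053 0 0 0 0.6; 0.008 -0.0053 0.0067 0 0 0 0.6; 0.008 -0.0053 0.008 0 0 0 0.6; 0.008 -0.0053 0.0087 0 0 0 0.6; 0.008 -0.0053 0.0087 0 0 0 0.6"
}}

```text
time: 6.63
ee_pos: [0.472, 0.3515, 0.0545]
ee_rot: [0.0, 0.895, 0.446, 0.0]
force: [0.3, 0.7, -1.7]
grip_width: 0.0571
finger_force: 15.0
```

To row units: 0.6 cm is 0.008, 0.5 cm is 0.0067.

Request:
{"op": "send_rows", "data": {
  "series": "0 0 0.0013 0 0 0 0.6; 0 0 0.0027 0 0 0 0.6; 0 0 0.004 0 0 0 0.6; 0 0 0.0053 0 0 0 0.6; 0 0 0.0067 0 0 0 0.6; 0 0 0.008 0 0 0 0.6; 0 0 0.008 0 0 0 0.6; 0 0 0.008 0 0 0 0.6"
}}

```text
time: 7.3
ee_pos: [0.4718, 0.3517, 0.0482]
ee_rot: [-0.0, 0.895, 0.447, -0.0]
force: [0.6, -0.4, -1.7]
grip_width: 0.0568
finger_force: 15.0
```

To row units: 0.4 cm is 0.0053, 0.3 cm is 0.004.

Request:
{"op": "send_rows", "data": {
  "series": "0 0 0.0013 0 0 0 0.6; 0 0 0.0027 0 0 0 0.6; 0 0 0.004 0 0 0 0.6; 0 0 0.0053 0 0 0 0.6; 0 0 0.0053 0 0 0 0.6; 0 0 0.0053 0 0 0 0.6; 0 0 0.0053 0 0 0 0.6; 0 0 0.0053 0 0 0 0.6"
}}

```text
time: 7.97
ee_pos: [0.4719, 0.3517, 0.045]
ee_rot: [0.0, 0.895, 0.447, 0.0]
force: [-2.0, -0.7, 5.0]
grip_width: 0.0571
finger_force: 15.0
```

To row units: -12 cm is -0.16, -8 cm is -0.1067.

Request:
{"op": "send_rows", "data": {
  "series": "0 0 0 0 0 0 0.3; 0 0 0 0 0 0 0.2; 0 0 0 0 0 0 0.15; 0 0 0 0 0 0 0.15; 0 0 -0.0133 0 0 0 0.15; 0 0 -0.0533 0 0 0 0.15; 0 0 -0.1067 0 0 0 0.15; 0 0 -0.16 0 0 0 0.15"
}}

```text
time: 8.63
ee_pos: [0.4713, 0.3512, 0.1655]
ee_rot: [0.0, 0.895, 0.447, -0.001]
force: [0.5, 1.0, 0.2]
grip_width: 0.079
finger_force: 0.0
```

Run:
```python
from h import *
robot.grab_frame('top')
print(robot.spot_in('side','tin')[:1] if robot.grab_frame('side') is not None else 0)
print(proj('side',[.4719,.3517,.0235+.036]))
s=robot.read_state();print(s['time'],s['ee_pos'],s['grip_width'])
go(.4258,-.2567,.25);go(.48,-.06,.25);go(.4258,-.2567,.036)
```

```text
[{'rect': [239.8, 363.3, 34.6, 53.0], 'conf': 0.97}]
[255.5678885 388.4612233]
8.7833 [0.47378389 0.35363473 0.16872593] 0.07905330382831273
go (0.4258, -0.2567, 0.25) cm [-51.58  32.88  -8.52] turn [ 0.0021 -0.009  -0.0115]
go (0.48, -0.06, 0.25) cm [-32.6   25.38  -8.37] turn [ 0.0021 -0.009  -0.0115]
go (0.4258, -0.2567, 0.036) cm [-51.77  32.84  12.88] turn [ 0.0021 -0.009  -0.0115]
```

To row units: -29 cm is -0.3867, -25.5 cm is -0.34, -0.01 rad is -0.0032.

Request:
{"op": "send_rows", "data": {
  "series": "-0.0133 0.0133 -0.0267 0 0 0 0.3; -0.0533 0.04 -0.0667 0 0 0 0.3; -0.1067 0.08 -0.1 0 0 0 0.3; -0.1667 0.1267 -0.1067 0 0 0 0.3; -0.2267 0.1733 -0.1067 0 0 0 0.3; -0.2867 0.22 -0.1067 0 0 0 0.3; -0.34 0.2667 -0.1067 0 0 -0.0032 0.3; -0.3867 0.3 -0.1067 0 0 -0.0032 0.3"
}}

```text
time: 9.45
ee_pos: [0.475, 0.0591, 0.2428]
ee_rot: [-0.0, 0.892, 0.451, -0.001]
force: [0.4, -1.2, -0.2]
grip_width: 0.0649
finger_force: 0.0
```

Run:
```python
from h import *
robot.grab_frame('top');robot.grab_frame('top')
s=robot.read_state();print(s['time'],s['ee_pos'],s['grip_width'])
go(.4258,-.2567,.16)
```

```text
9.55 [0.47540868 0.05172067 0.24213789] 0.06550088438903245
go (0.4258, -0.2567, 0.16) cm [-27.5   14.7    8.42] turn [ 0.0009  0.0069 -0.0163]
```

To row units: -26 cm is -0.3467, -24 cm is -0.32, -0.016 rad is -0.0051.

Request:
{"op": "send_rows", "data": {
  "series": "-0.0267 0.0133 0 0 0 0 0.3; -0.0667 0.0333 0 0 0 0 0.3; -0.12 0.0667 0.0067 0 0 -0.0032 0.3; -0.1733 0.0933 0.0133 0 0 -0.0032 0.3; -0.2267 0.12 0.0267 0 0 -0.0051 0.3; -0.2733 0.1467 0.04 0 0 -0.0051 0.3; -0.32 0.1733 0.0667 0 0 -0.0051 0.3; -0.3467 0.1867 0.08 0 0 -0.0051 0.3"
}}

```text
time: 10.22
ee_pos: [0.4339, -0.2326, 0.1824]
ee_rot: [-0.0, 0.889, 0.458, -0.0]
force: [0.7, 0.2, 0.1]
grip_width: 0.065
finger_force: 0.0
```

Run:
```python
from h import *
a=robot.grab_frame('top');b=robot.grab_frame('side')
for t in('spice_jar','shaker'):
  for c in('top','side'):print(t,c,robot.spot_in(c,t)[:1])
s=robot.read_state();print(s['time'],s['ee_pos'],s['grip_width'])
go(.4258,-.2567,.036)
```

```text
spice_jar top []
spice_jar side [{'rect': [357.6, 204.6, 17.8, 41.9], 'conf': 0.81}]
shaker top []
shaker side [{'rect': [381.5, 204.8, 17.4, 32.5], 'conf': 0.55}]
10.5167 [ 0.43502988 -0.22905818  0.18332812] 0.06498003316943429
go (0.4258, -0.2567, 0.036) cm [-2.81  0.86 14.73] turn [-0.0009 -0.0012  0.0173]
```

To row units: 11.5 cm is 0.1533, 10 cm is 0.1333, 0.017 rad is 0.0054.

Request:
{"op": "send_rows", "data": {
  "series": "-0.02 0.0067 0 0 0 0.0032 0.3; -0.0373 0.012 0.0067 0 0 0.0054 0.3; -0.0373 0.012 0.0267 0 0 0.0054 0.3; -0.0373 0.012 0.0533 0 0 0.0054 0.3; -0.0373 0.012 0.08 0 0 0.0054 0.3; -0.0373 0.012 0.1067 0 0 0.0054 0.3; -0.0373 0.012 0.1333 0 0 0.0054 0.3; -0.0373 0.012 0.1533 0 0 0.0054 0.3"
}}

```text
time: 11.18
ee_pos: [0.4255, -0.2581, 0.0671]
ee_rot: [-0.001, 0.892, 0.451, -0.0]
force: [-0.1, -0.3, 0.8]
grip_width: 0.0652
finger_force: 0.0
```

Run:
```python
from h import *
robot.grab_frame('top');robot.grab_frame('top')
s=robot.read_state();print(s['time'],s['ee_pos'],s['force'])
go(.4258,-.2567,.036)
```

```text
11.2833 [ 0.42432778 -0.25749019  0.06649418] [-0.35007159 -0.05933701  0.03689273]
go (0.4258, -0.2567, 0.036) cm [0.15 0.09 3.05] turn [-0.005   0.0004 -0.0007]
```

To row units: 3 cm is 0.04, 2 cm is 0.0267.

Request:
{"op": "send_rows", "data": {
  "series": "0 0 0.0133 0 0 0 0.3; 0.0013 0 0.0267 0 0 0 0.3; 0.0013 0 0.04 0 0 0 0.3; 0.0013 0 0.04 0 0 0 0.4; 0.0013 0 0.04 0 0 0 0.5; 0.0013 0 0.04 0 0 0 0.6; 0.0013 0 0.04 0 0 0 0.7; 0.0013 0 0.04 0 0 0 0.7"
}}

```text
time: 11.95
ee_pos: [0.4264, -0.2584, 0.0388]
ee_rot: [0.0, 0.893, 0.451, 0.0]
force: [-0.2, -0.0, 0.5]
grip_width: 0.044
finger_force: 15.0
```

To row units: -9 cm is -0.12, -6 cm is -0.08.

Request:
{"op": "send_rows", "data": {
  "series": "0 0 0 0 0 0 0.7; 0 0 0 0 0 0 0.7; 0 0 0 0 0 0 0.7; 0 0 0 0 0 0 0.7; 0 0 -0.0133 0 0 0 0.7; 0 0 -0.04 0 0 0 0.7; 0 0 -0.08 0 0 0 0.7; 0 0 -0.12 0 0 0 0.7"
}}

```text
time: 12.62
ee_pos: [0.4252, -0.2576, 0.1292]
ee_rot: [-0.001, 0.893, 0.451, -0.001]
force: [0.9, -0.7, -1.3]
grip_width: 0.0436
finger_force: 15.0
```

To row units: 22 cm is 0.2933, 18 cm is 0.24.

Request:
{"op": "send_rows", "data": {
  "series": "0 0 -0.04 0 0 0 0.7; 0.0133 0 -0.08 0 0 0 0.7; 0.04 -0.02 -0.12 0 0 0 0.7; 0.08 -0.04 -0.1533 0 0 0 0.7; 0.1333 -0.0667 -0.1667 0 0 0 0.7; 0.1867 -0.1 -0.1667 0 0 0 0.7; 0.24 -0.1333 -0.1667 0 0 0 0.7; 0.2933 -0.1667 -0.1667 0 0 0 0.7"
}}

```text
time: 13.28
ee_pos: [0.4539, -0.0258, 0.2542]
ee_rot: [0.0, 0.893, 0.45, 0.0]
force: [0.7, 0.4, -1.0]
grip_width: 0.0437
finger_force: 15.0
```

Run:
```python
from h import *
robot.grab_frame('top');robot.grab_frame('top')
s=robot.read_state();print(s['time'],s['ee_pos'],s['force'],s['grip_width'])
go(*brd(-.03,.105),.24);go(*brd(-.03,.105),.08)
```

```text
13.3833 [ 0.45431801 -0.0185919   0.25437725] [ 0.00695759 -0.12021096 -0.95801096] 0.043795370322939405
go (np.float64(0.41527838326914807), np.float64(0.31828908840372444), 0.24) cm [ 25.12 -22.77   1.6 ] turn [-0.002  -0.0046  0.0127]
go (np.float64(0.41527838326914807), np.float64(0.31828908840372444), 0.08) cm [ 25.05 -22.74  17.6 ] turn [-0.002  -0.0046  0.0127]
```

To row units: 23.5 cm is 0.3133, -21.5 cm is -0.2867, 0.012 rad is 0.0038.

Request:
{"op": "send_rows", "data": {
  "series": "0.0267 -0.0267 0 0 0 0 0.7; 0.0667 -0.06 0 0 0 0 0.7; 0.1133 -0.1 0 0 0 0 0.7; 0.16 -0.1467 0 0 0 0 0.7; 0.2067 -0.1867 0 0 0 0.0032 0.7; 0.2467 -0.2267 0 0 0 0.0032 0.7; 0.2867 -0.26 0.0133 0 0 0.0038 0.7; 0.3133 -0.2867 0.0267 0 0 0.0038 0.7"
}}

```text
time: 14.05
ee_pos: [0.422, 0.2872, 0.2356]
ee_rot: [0.0, 0.896, 0.445, 0.001]
force: [1.2, 0.2, -1.1]
grip_width: 0.0435
finger_force: 15.0
```

Run:
```python
from h import *
robot.grab_frame('top');robot.grab_frame('top')
s=robot.read_state();print(s['time'],s['ee_pos'],s['force'],s['grip_width'])
go(*brd(-.03,.105),.08)
```

```text
14.15 [0.41754419 0.29272811 0.23355796] [-0.37932626 -1.26172601 -1.50883236] 0.04387734694947961
go (np.float64(0.41527838326914807), np.float64(0.31828908840372444), 0.08) cm [ 1.91 -1.61 15.37] turn [-0.006  -0.001  -0.0015]
```

Request:
{"op": "send_rows", "data": {
  "series": "0.0133 -0.0107 0.0067 0 0 0 0.7; 0.0253 -0.0213 0.0333 0 0 0 0.7; 0.0253 -0.0213 0.0667 0 0 0 0.7; 0.0253 -0.0213 0.1067 0 0 0 0.7; 0.0253 -0.0213 0.1467 0 0 0 0.7; 0.0253 -0.0213 0.1733 0 0 0 0.7; 0.0253 -0.0213 0.1933 0 0 0 0.7; 0.0253 -0.0213 0.2 0 0 0 0.7"
}}

```text
time: 14.82
ee_pos: [0.4195, 0.3077, 0.0823]
ee_rot: [0.001, 0.896, 0.445, -0.003]
force: [0.4, 0.4, -1.4]
grip_width: 0.0437
finger_force: 15.0
```

To row units: 1 cm is 0.0133, 0.9 cm is 0.012.

Request:
{"op": "send_rows", "data": {
  "series": "0 0 0 0 0 0 0.7; 0 0 0.0027 0 0 0 0.7; 0 0 0.0053 0 0 0 0.7; 0 0 0.008 0 0 0 0.7; 0 0 0.0107 0 0 0 0.7; 0 0 0.012 0 0 0 0.7; 0 0 0.0133 0 0 0 0.7; 0 0 0.0133 0 0 0 0.7"
}}

```text
time: 15.48
ee_pos: [0.4204, 0.3103, 0.0745]
ee_rot: [0.0, 0.895, 0.445, -0.0]
force: [0.2, 0.7, -1.8]
grip_width: 0.0439
finger_force: 15.0
```

To row units: 0.65 cm is 0.0087, 0.6 cm is 0.008.

Request:
{"op": "send_rows", "data": {
  "series": "0 0 0.0013 0 0 0 0.7; 0 0 0.0027 0 0 0 0.7; 0 0 0.004 0 0 0 0.7; 0 0 0.0053 0 0 0 0.7; 0 0 0.0067 0 0 0 0.7; 0 0 0.008 0 0 0 0.7; 0 0 0.0087 0 0 0 0.7; 0 0 0.0087 0 0 0 0.7"
}}

```text
time: 16.15
ee_pos: [0.4204, 0.3103, 0.0679]
ee_rot: [-0.0, 0.895, 0.445, -0.0]
force: [-0.7, -0.1, -2.7]
grip_width: 0.0436
finger_force: 15.0
```

Request:
{"op": "send_rows", "data": {
  "series": "0 0 0.0013 0 0 0 0.7; 0 0 0.0027 0 0 0 0.7; 0 0 0.004 0 0 0 0.7; 0 0 0.004 0 0 0 0.7; 0 0 0.004 0 0 0 0.7; 0 0 0.004 0 0 0 0.7; 0 0 0.004 0 0 0 0.7; 0 0 0.004 0 0 0 0.7"
}}

```text
time: 16.82
ee_pos: [0.4206, 0.3106, 0.0659]
ee_rot: [0.0, 0.895, 0.445, 0.0]
force: [-1.4, -0.8, 6.4]
grip_width: 0.0438
finger_force: 15.0
```

To row units: -12 cm is -0.16, -8 cm is -0.1067.

Request:
{"op": "send_rows", "data": {
  "series": "0 0 0 0 0 0 0.5; 0 0 0 0 0 0 0.35; 0 0 0 0 0 0 0.3; 0 0 0 0 0 0 0.3; 0 0 -0.0133 0 0 0 0.3; 0 0 -0.0533 0 0 0 0.3; 0 0 -0.1067 0 0 0 0.3; 0 0 -0.16 0 0 0 0.3"
}}

```text
time: 17.48
ee_pos: [0.4197, 0.3098, 0.1863]
ee_rot: [-0.0, 0.895, 0.445, -0.001]
force: [1.2, 1.2, 0.1]
grip_width: 0.0654
finger_force: 0.0
```

Run:
```python
from h import *
robot.grab_frame('side');print(robot.spot_in('side','spice_jar')[:1])
print(proj('side',[.4206,.3106,.0235+.052]))
s=robot.read_state();print(s['time'],s['ee_pos'],s['grip_width'])
go(.45,-.06,.25);go(.3751,-.3191,.17)
```

```text
[{'rect': [278.7, 344.5, 27.5, 58.6], 'conf': 0.97}]
[291.633724   372.13140373]
17.5833 [0.42355848 0.31385284 0.19192764] 0.06498243034083934
go (0.45, -0.06, 0.25) cm [-28.13  24.69  -6.13] turn [ 0.0034 -0.0144 -0.0144]
go (0.3751, -0.3191, 0.17) cm [-53.42  34.33   1.54] turn [ 0.0034 -0.0144 -0.0144]
```

Jar stands. On to the shaker.

To row units: -28 cm is -0.3733, 24.5 cm is 0.3267, -0.014 rad is -0.0045.

Request:
{"op": "send_rows", "data": {
  "series": "-0.0133 0.0133 -0.0267 0 0 0 0.3; -0.0533 0.0467 -0.0533 0 0 0 0.3; -0.1067 0.0933 -0.0733 0 0 0 0.3; -0.16 0.14 -0.0733 0 0 -0.0032 0.3; -0.2133 0.1867 -0.0733 0 0 -0.0045 0.3; -0.2667 0.2333 -0.0733 0 0 -0.0045 0.3; -0.32 0.28 -0.0733 0 0 -0.0045 0.3; -0.3733 0.3267 -0.0733 0 0 -0.0045 0.3"
}}

```text
time: 18.25
ee_pos: [0.4411, 0.0096, 0.2401]
ee_rot: [0.0, 0.892, 0.452, 0.0]
force: [0.7, 0.6, 0.4]
grip_width: 0.0651
finger_force: 0.0
```

Request:
{"op": "send_rows", "data": {
  "series": "-0.04 0.02 0 0 0 0 0.3; -0.08 0.0333 0 0 0 0 0.3; -0.12 0.0533 0 0 0 0 0.3; -0.16 0.0733 0 0 0 0 0.3; -0.2 0.0867 0 0 0 0 0.3; -0.24 0.1067 0.0133 0 0 0 0.3; -0.28 0.12 0.0267 0 0 0 0.3; -0.32 0.1333 0.04 0 0 0 0.3"
}}

```text
time: 18.92
ee_pos: [0.3794, -0.2424, 0.2097]
ee_rot: [0.0, 0.892, 0.451, 0.0]
force: [-0.1, -0.3, -0.2]
grip_width: 0.0648
finger_force: 0.0
```

Run:
```python
from h import *
robot.grab_frame('side');robot.grab_frame('side');print(robot.spot_in('side','shaker')[:1])
s=robot.read_state();print(s['time'],s['ee_pos'],s['grip_width'])
go(.3751,-.3191,.12);go(.3751,-.3191,.021)
```

```text
[{'rect': [380.1, 205.2, 17.7, 31.1], 'conf': 0.69}]
19.0667 [ 0.37819628 -0.24299997  0.20895855] 0.06487630494597503
go (0.3751, -0.3191, 0.12) cm [-6.28  4.32  8.89] turn [-0.0023  0.0009 -0.0065]
go (0.3751, -0.3191, 0.021) cm [-6.27  4.34 18.79] turn [-0.0023  0.0009 -0.0065]
```

To row units: 9.5 cm is 0.1267, 8.5 cm is 0.1133, -0.006 rad is -0.0019.

Request:
{"op": "send_rows", "data": {
  "series": "-0.0267 0.0173 0 0 0 0 0.3; -0.0533 0.0373 0.0067 0 0 0 0.3; -0.08 0.056 0.0267 0 0 -0.0019 0.3; -0.084 0.0573 0.06 0 0 -0.0019 0.3; -0.084 0.0573 0.0933 0 0 -0.0019 0.3; -0.084 0.0573 0.1133 0 0 -0.0019 0.3; -0.084 0.0573 0.1267 0 0 -0.0019 0.3; -0.084 0.0573 0.1267 0 0 -0.0019 0.3"
}}

```text
time: 19.73
ee_pos: [0.3772, -0.3148, 0.1132]
ee_rot: [-0.002, 0.89, 0.455, -0.0]
force: [0.8, 1.2, -0.4]
grip_width: 0.0653
finger_force: 0.0
```

Run:
```python
from h import *
robot.grab_frame('top');robot.grab_frame('top')
s=robot.read_state();print(s['time'],s['ee_pos'],s['force'],s['grip_width'])
go(.3751,-.3191,.021)
```

```text
19.8333 [ 0.37833478 -0.3160773   0.11516534] [ 0.12068576 -0.42696733  1.05472201] 0.06468753653791666
go (0.3751, -0.3191, 0.021) cm [-0.44 -0.09  9.42] turn [ 0.0001 -0.0009  0.0078]
```

To row units: 9.3 cm is 0.124, 8.5 cm is 0.1133, 0.007 rad is 0.0022.

Request:
{"op": "send_rows", "data": {
  "series": "-0.0053 0 0.0133 0 0 0.0022 0.3; -0.0053 0 0.0333 0 0 0.0022 0.3; -0.0053 0 0.0533 0 0 0.0022 0.3; -0.0053 0 0.0733 0 0 0.0022 0.3; -0.0053 0 0.0933 0 0 0.0022 0.3; -0.0053 0 0.1133 0 0 0.0022 0.3; -0.0053 0 0.124 0 0 0.0022 0.3; -0.0053 0 0.124 0 0 0.0022 0.3"
}}

```text
time: 20.5
ee_pos: [0.3745, -0.32, 0.0207]
ee_rot: [-0.001, 0.892, 0.451, -0.0]
force: [-0.5, 0.1, 0.2]
grip_width: 0.0648
finger_force: 0.0
```

Request:
{"op": "send_rows", "data": {
  "series": "0 0 0 0 0 0 0.4; 0 0 0 0 0 0 0.5; 0 0 0 0 0 0 0.6; 0 0 0 0 0 0 0.7; 0 0 0 0 0 0 0.7; 0 0 0 0 0 0 0.7; 0 0 0 0 0 0 0.7; 0 0 0 0 0 0 0.7"
}}

```text
time: 21.17
ee_pos: [0.3756, -0.3209, 0.0225]
ee_rot: [0.001, 0.893, 0.451, 0.0]
force: [-0.6, -0.1, 6.2]
grip_width: 0.042
finger_force: 15.0
```

To row units: -20 cm is -0.2667, -18 cm is -0.24.

Request:
{"op": "send_rows", "data": {
  "series": "0 0 -0.0133 0 0 0 0.7; 0 0 -0.04 0 0 0 0.7; 0 0 -0.08 0 0 0 0.7; 0 0 -0.12 0 0 0 0.7; 0 0 -0.16 0 0 0 0.7; 0.0267 -0.0133 -0.2 0 0 0 0.7; 0.0667 -0.04 -0.24 0 0 0 0.7; 0.12 -0.0667 -0.2667 0 0 0 0.7"
}}

```text
time: 21.83
ee_pos: [0.3859, -0.2301, 0.219]
ee_rot: [0.001, 0.894, 0.449, 0.0]
force: [0.8, 0.2, -0.7]
grip_width: 0.0422
finger_force: 15.0
```

Run:
```python
from h import *
robot.grab_frame('top');robot.grab_frame('top')
s=robot.read_state();print(s['time'],s['ee_pos'],s['force'],s['grip_width'])
go(.45,0,.24);go(*brd(-.095,.1),.24)
```

```text
21.9333 [ 0.38899005 -0.22335355  0.21987288] [-0.25762132 -0.85339118 -2.3349011 ] 0.04123291941620475
go (0.45, 0, 0.24) cm [21.69 -8.11 -1.97] turn [ 0.0047 -0.0038  0.0088]
go (np.float64(0.36369601887020114), np.float64(0.27842356842700455), 0.24) cm [ 39.23 -31.39  -2.01] turn [ 0.0047 -0.0038  0.0088]
```

To row units: 24.5 cm is 0.3267, 21.5 cm is 0.2867, 0.009 rad is 0.0029.

Request:
{"op": "send_rows", "data": {
  "series": "0.0267 -0.0133 0 0 0 0 0.7; 0.0667 -0.0267 -0.0133 0 0 0 0.7; 0.1133 -0.0467 -0.0267 0 0 0 0.7; 0.16 -0.0667 -0.0267 0 0 0 0.7; 0.2067 -0.0867 -0.0267 0 0 0 0.7; 0.2467 -0.1133 -0.0267 0 0 0 0.7; 0.2867 -0.1467 -0.0267 0 0 0.0029 0.7; 0.3267 -0.18 -0.0267 0 0 0.0029 0.7"
}}

```text
time: 22.6
ee_pos: [0.4222, 0.049, 0.2362]
ee_rot: [-0.0, 0.895, 0.446, -0.001]
force: [1.0, -0.6, -1.0]
grip_width: 0.0414
finger_force: 15.0
```

Run:
```python
from h import *
a=robot.grab_frame('top');b=robot.grab_frame('side')
s=robot.read_state();print(s['time'],s['ee_pos'],s['force'],s['grip_width'])
print(robot.spot_in('side','shaker')[:2])
r=rot();p=np.array(s['ee_pos'])
for h in(-.026,.02,.064): print(h,proj('side',p+[0,0,h]),proj('top',p+[0,0,h]))
x,y=proj('side',p).astype(int);cv2.imwrite('pics/sh.png',cv2.resize(b[max(0,y-60):y+60,x-60:x+60],(480,480)))
go(*brd(-.095,.1),.24)
```

```text
22.7 [0.42169821 0.05500078 0.23663649] [ 0.09947262  0.39875097 -0.83482003] 0.04176905068127227
[{'rect': [323.2, 196.7, 24.1, 42.5], 'conf': 0.67}]
-0.026 [334.79322848 232.32700206] [258.83825858 279.89745464]
0.02 [335.53780908 212.22418512] [256.77119321 280.2733964 ]
0.064 [336.28328264 192.09725965] [254.64210853 280.66061774]
go (np.float64(0.36369601887020114), np.float64(0.27842356842700455), 0.24) cm [ 14.84 -18.21  -0.34] turn [-0.0013  0.0001 -0.0024]
```

View pics/sh.png

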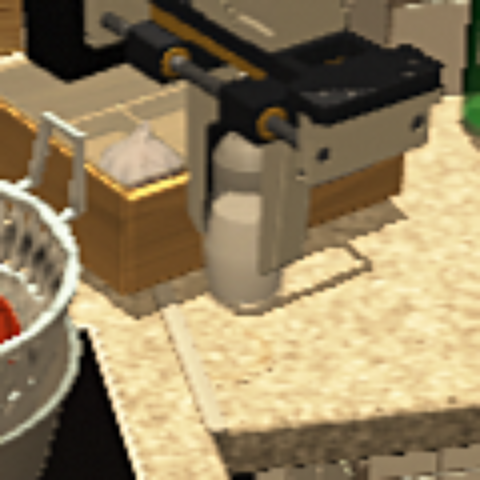

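The shaker hangs upright between the fingers (its axis near crop column 243, as predicted).

To row units: -18.2 cm is -0.2427, -17 cm is -0.2267.

Request:
{"op": "send_rows", "data": {
  "series": "0.0267 -0.0333 0 0 0 0 0.7; 0.06 -0.0733 0 0 0 0 0.7; 0.0933 -0.1133 0 0 0 0 0.7; 0.1267 -0.1533 0 0 0 0 0.7; 0.16 -0.1933 0 0 0 0 0.7; 0.184 -0.2267 0 0 0 0 0.7; 0.1973 -0.2427 0.0067 0 0 0 0.7; 0.1973 -0.2427 0.0267 0 0 0 0.7"
}}

```text
time: 23.42
ee_pos: [0.3666, 0.2795, 0.2178]
ee_rot: [-0.001, 0.893, 0.449, 0.003]
force: [1.1, -0.1, -1.1]
grip_width: 0.0419
finger_force: 15.0
```

To row units: 13 cm is 0.1733, 11.5 cm is 0.1533.

Request:
{"op": "send_rows", "data": {
  "series": "0.004 -0.0027 0 0 0 0 0.7; 0.004 -0.0027 0.0267 0 0 0 0.7; 0.004 -0.0027 0.06 0 0 0 0.7; 0.004 -0.0027 0.0933 0 0 0 0.7; 0.004 -0.0027 0.1267 0 0 0 0.7; 0.004 -0.0027 0.1533 0 0 0 0.7; 0.004 -0.0027 0.1733 0 0 0 0.7; 0.004 -0.0027 0.1733 0 0 0 0.7"
}}

```text
time: 24.08
ee_pos: [0.3664, 0.2757, 0.0841]
ee_rot: [0.002, 0.895, 0.445, -0.003]
force: [-0.1, 0.0, -0.9]
grip_width: 0.0415
finger_force: 15.0
```

Run:
```python
from h import *
robot.grab_frame('top');robot.grab_frame('top')
s=robot.read_state();print(s['time'],s['ee_pos'],s['force'],s['grip_width'])
go(*brd(-.095,.1),.052)
```

```text
24.1833 [0.36746964 0.27787878 0.08656046] [ 0.18637263 -0.07021698 -0.47223243] 0.041606111210527985
go (np.float64(0.36369601887020114), np.float64(0.27842356842700455), 0.052) cm [-0.18 -0.34  3.46] turn [ 0.0007  0.0013 -0.0129]
```

To row units: 3.1 cm is 0.0413, 3 cm is 0.04.

Request:
{"op": "send_rows", "data": {
  "series": "0 0 0.0093 0 0 0 0.7; 0 0 0.02 0 0 0 0.7; 0 0 0.0293 0 0 0 0.7; 0 0 0.036 0 0 0 0.7; 0 0 0.04 0 0 0 0.7; 0 0 0.0413 0 0 0 0.7; 0 0 0.0413 0 0 0 0.7; 0 0 0.0413 0 0 0 0.7"
}}

```text
time: 24.85
ee_pos: [0.3666, 0.2794, 0.0556]
ee_rot: [-0.0, 0.894, 0.447, 0.0]
force: [0.3, 0.3, -0.2]
grip_width: 0.042
finger_force: 15.0
```

To row units: 0.45 cm is 0.006, 0.4 cm is 0.0053.

Request:
{"op": "send_rows", "data": {
  "series": "0 0 0.0013 0 0 0 0.7; 0 0 0.0027 0 0 0 0.7; 0 0 0.004 0 0 0 0.7; 0 0 0.0053 0 0 0 0.7; 0 0 0.006 0 0 0 0.7; 0 0 0.006 0 0 0 0.7; 0 0 0.006 0 0 0 0.7; 0 0 0.006 0 0 0 0.7"
}}

```text
time: 25.52
ee_pos: [0.3665, 0.2793, 0.051]
ee_rot: [-0.0, 0.895, 0.447, 0.0]
force: [-0.3, -0.5, -0.7]
grip_width: 0.0416
finger_force: 15.0
```

To row units: 0.25 cm is 0.0033, 0.2 cm is 0.0027.

Request:
{"op": "send_rows", "data": {
  "series": "0 0 0.0013 0 0 0 0.7; 0 0 0.0027 0 0 0 0.7; 0 0 0.0033 0 0 0 0.7; 0 0 0.0033 0 0 0 0.7; 0 0 0.0033 0 0 0 0.7; 0 0 0.0033 0 0 0 0.7; 0 0 0.0033 0 0 0 0.7; 0 0 0.0033 0 0 0 0.7"
}}

```text
time: 26.18
ee_pos: [0.3668, 0.2795, 0.0496]
ee_rot: [0.0, 0.895, 0.447, 0.001]
force: [-2.1, -0.8, 9.4]
grip_width: 0.0419
finger_force: 15.0
```

Contact. Release and rise.

To row units: -12 cm is -0.16, -8 cm is -0.1067.

Request:
{"op": "send_rows", "data": {
  "series": "0 0 0 0 0 0 0.5; 0 0 0 0 0 0 0.35; 0 0 0 0 0 0 0.3; 0 0 0 0 0 0 0.3; 0 0 -0.0133 0 0 0 0.3; 0 0 -0.0533 0 0 0 0.3; 0 0 -0.1067 0 0 0 0.3; 0 0 -0.16 0 0 0 0.3"
}}

```text
time: 26.85
ee_pos: [0.3656, 0.2786, 0.1691]
ee_rot: [0.0, 0.894, 0.447, -0.002]
force: [0.7, 1.3, 0.5]
grip_width: 0.0651
finger_force: 0.0
```

To row units: 22 cm is 0.2933, -20 cm is -0.2667.

Request:
{"op": "send_rows", "data": {
  "series": "0 0 -0.0267 0 0 0 0.75; -0.0267 0.0267 -0.0667 0 0 0 0.75; -0.0667 0.0667 -0.08 0 0 0 0.75; -0.1067 0.12 -0.08 0 0 0 0.75; -0.1467 0.1667 -0.08 0 0 0 0.75; -0.1867 0.2133 -0.08 0 0 0 0.75; -0.2267 0.2533 -0.08 0 0 0 0.75; -0.2667 0.2933 -0.08 0 0 0 0.75"
}}

```text
time: 27.52
ee_pos: [0.4193, 0.0054, 0.2285]
ee_rot: [0.0, 0.894, 0.447, 0.0]
force: [0.6, 0.2, -0.7]
grip_width: 0.0238
finger_force: 0.0
```

Run:
```python
from h import *
a=robot.grab_frame('top');b=robot.grab_frame('side')
s=robot.read_state();print(s['time'],s['ee_pos'],s['grip_width'])
for t in('shaker','spice_jar','tin'):
  for c in('top','side'):print(t,c,[np.round(r['rect'],1) for r in robot.spot_in(c,t)[:1]])
for n,p,h in(('sh',(.3668,.2795),.09),('jar',(.4206,.3106),.105),('tin',(.4719,.3517),.072)):
  print(n,[proj(c,[*p,.0225+q]) for c in('top','side') for q in(0,h)])
cv2.imwrite('pics/brd.png',np.hstack([cv2.resize(a[150:350,80:280],(400,400)),cv2.resize(b[280:480,180:380],(400,400))]))
go(.4755,-.298,.14)
```

```text
27.6167 [ 0.41965617 -0.00053354  0.22788013] 0.02345258722656839
shaker top [array([155.2, 292.9,  22.8,  18.6])]
shaker side [array([314.7, 349.6,  25.5,  46.7])]
spice_jar top [array([134.7, 265.5,  29.2,  23. ])]
spice_jar side [array([280.2, 343.9,  26. ,  57.5])]
tin top [array([118.9, 242.5,  34.6,  23.6])]
tin side [array([240.2, 363.2,  34.2,  54.9])]
sh [array([169.7242344 , 299.80032264]), array([160.19997354, 301.77739345]), array([325.67590246, 387.68154786]), array([326.83751941, 351.68974073])]
jar [array([157.28940229, 276.54245363]), array([145.10545151, 277.05574137]), array([291.95905825, 392.98068251]), array([291.2951446 , 350.43329971])]
tin [array([140.62334683, 254.33120849]), array([131.61503998, 253.51646037]), array([256.54212975, 402.97812049]), array([254.60784942, 374.15594848])]
go (0.4755, -0.298, 0.14) cm [-21.29  22.88   8.83] turn [-0.0005 -0.0005 -0.0064]
```

View pics/brd.png

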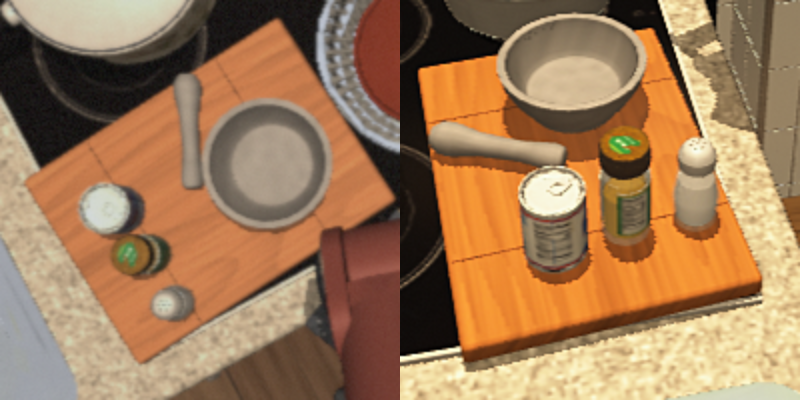

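All three stand upright on the empty half of the board: the side crop shows tin, jar and shaker, and the top crop has them at (132,254), (145,277) and (164,301). Next is the drawer handle.

To row units: 22.9 cm is 0.3053, 22 cm is 0.2933, -0.006 rad is -0.0019.

Request:
{"op": "send_rows", "data": {
  "series": "-0.0267 0.0267 0 0 0 0 0.75; -0.0667 0.0667 0 0 0 0 0.75; -0.1133 0.12 0 0 0 0 0.75; -0.16 0.1733 0.0067 0 0 -0.0019 0.75; -0.2 0.22 0.02 0 0 -0.0019 0.75; -0.24 0.26 0.04 0 0 -0.0019 0.75; -0.2733 0.2933 0.0667 0 0 -0.0019 0.75; -0.284 0.3053 0.0867 0 0 -0.0019 0.75"
}}

```text
time: 28.58
ee_pos: [0.4758, -0.2964, 0.1681]
ee_rot: [0.002, 0.893, 0.45, 0.001]
force: [0.7, 0.5, 0.1]
grip_width: 0.0236
finger_force: 0.0
```

Run:
```python
from h import *
robot.grab_frame('top');robot.grab_frame('top')
s=robot.read_state();print(s['time'],s['ee_pos'],s['force'],s['grip_width'])
go(.4755,-.298,.052)
```

```text
28.6833 [ 0.47125182 -0.29974835  0.16283001] [-0.95874259  0.53111463 -0.34093521] 0.023186048700438142
go (0.4755, -0.298, 0.052) cm [ 0.44  0.3  11.08] turn [-0.0055  0.0039 -0.0117]
```

To row units: 6 cm is 0.08, 5.5 cm is 0.0733.

Request:
{"op": "send_rows", "data": {
  "series": "0 0 0.0067 0 0 0 0.75; 0 0 0.02 0 0 0 0.75; 0 0 0.04 0 0 0 0.75; 0 0 0.06 0 0 0 0.75; 0 0 0.0733 0 0 0 0.75; 0 0 0.08 0 0 0 0.75; 0 0 0.08 0 0 0 0.75; 0 0 0.08 0 0 0 0.75"
}}

```text
time: 29.35
ee_pos: [0.4742, -0.294, 0.1077]
ee_rot: [0.0, 0.893, 0.45, 0.0]
force: [0.0, -0.7, -0.5]
grip_width: 0.0234
finger_force: 0.0
```

Run:
```python
from h import *
b=robot.grab_frame('side')
s=robot.read_state();print(s['time'],s['ee_pos'],s['force'],s['grip_width'])
go(.4755,-.298,.052)
x,y=proj('side',s['ee_pos']).astype(int);cv2.imwrite('pics/hd.png',cv2.resize(b[y-50:y+50,x-60:x+60],(720,600),interpolation=2))
```

```text
29.4 [ 0.4743864  -0.29440361  0.10805308] [1.07291858 0.11248386 0.4972732 ] 0.022992999335692203
go (0.4755, -0.298, 0.052) cm [-0.23  0.3   5.61] turn [ 0.0014 -0.0004 -0.0035]
```

View pics/hd.png

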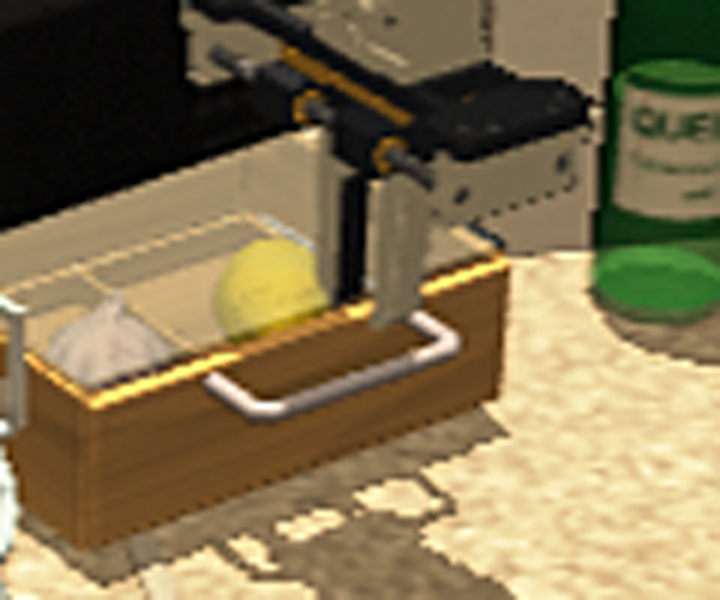

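Run:
```python
from h import *
p=np.array([.47439,-.2944,.10805]);x,y=proj('side',p).astype(int)
e=[(x-60+u/6,y-50+v/6) for u,v in((265,408),(450,342))]
for q in e:print(at_z('side',q,.071))
print((proj('side',[.4755,-.298,.071])-[x-60,y-50])*6)
print([tri(a,b) for a,b in zip(((402.3,245),(438.3,272.7)),e)])
```

```text
[ 0.50523861 -0.25705772  0.071     ]
[ 0.44342051 -0.34055465  0.071     ]
[356.05932044 374.84906948]
[array([ 0.50565227, -0.25701297,  0.07096557]), array([ 0.44419503, -0.33969939,  0.07132825])]
```

Side and top views agree on the bar to 1 mm (mid 0.475, −0.298, z 0.071); the garlic is at (110,350) and the lemon at (270,295) in the crop, both in the drawer.

To row units: 5.6 cm is 0.0747, 5.4 cm is 0.072.

Request:
{"op": "send_rows", "data": {
  "series": "-0.0027 0.004 0.0027 0 0 0 0.75; -0.0027 0.004 0.0133 0 0 0 0.75; -0.0027 0.004 0.0293 0 0 0 0.75; -0.0027 0.004 0.0453 0 0 0 0.75; -0.0027 0.004 0.0613 0 0 0 0.75; -0.0027 0.004 0.072 0 0 0 0.75; -0.0027 0.004 0.0747 0 0 0 0.75; -0.0027 0.004 0.0747 0 0 0 0.75"
}}

```text
time: 30.07
ee_pos: [0.4746, -0.298, 0.0507]
ee_rot: [-0.001, 0.893, 0.45, -0.0]
force: [-0.4, -0.2, -0.3]
grip_width: 0.0233
finger_force: 0.0
```

Request:
{"op": "send_rows", "data": {
  "series": "0 0 0 0 0 0 0.85; 0 0 0 0 0 0 1; 0 0 0 0 0 0 1; 0 0 0 0 0 0 1; 0 0 0 0 0 0 1; 0 0 0 0 0 0 1; 0 0 0 0 0 0 1; 0 0 0 0 0 0 1",
  "grip_force": 25
}}

```text
time: 30.73
ee_pos: [0.4751, -0.2982, 0.0519]
ee_rot: [0.0, 0.893, 0.45, 0.0]
force: [-1.0, -0.4, 6.1]
grip_width: 0.008
finger_force: 25.0
```

To row units: -6.5 cm is -0.0867, -5.5 cm is -0.0733.

Request:
{"op": "send_rows", "data": {
  "series": "0 -0.0027 0 0 0 0 1; 0 -0.0093 0 0 0 0 1; 0 -0.02 0 0 0 0 1; 0 -0.0333 0 0 0 0 1; 0 -0.0467 0 0 0 0 1; 0 -0.06 0 0 0 0 1; 0 -0.0733 0 0 0 0 1; 0 -0.0867 0 0 0 0 1"
}}

```text
time: 31.4
ee_pos: [0.4227, -0.2592, 0.0519]
ee_rot: [0.001, 0.893, 0.45, 0.001]
force: [0.9, -1.1, 4.4]
grip_width: 0.008
finger_force: 25.0
```

To row units: -8 cm is -0.1067, -7 cm is -0.0933.

Request:
{"op": "send_rows", "data": {
  "series": "0 -0.0133 0 0 0 0 1; 0 -0.0267 0 0 0 0 1; 0 -0.04 0 0 0 0 1; 0 -0.0533 0 0 0 0 1; 0 -0.0667 0 0 0 0 1; 0 -0.08 0 0 0 0 1; 0 -0.0933 0 0 0 0 1; 0 -0.1067 0 0 0 0 1"
}}

```text
time: 32.07
ee_pos: [0.3586, -0.2115, 0.0518]
ee_rot: [0.001, 0.893, 0.45, 0.001]
force: [1.5, -0.7, 5.4]
grip_width: 0.0077
finger_force: 25.0
```

To row units: -1.6 cm is -0.0213, -1.5 cm is -0.02.

Request:
{"op": "send_rows", "data": {
  "series": "0 -0.0093 0 0 0 0 1; 0 -0.016 0 0 0 0 1; 0 -0.02 0 0 0 0 1; 0 -0.0213 0 0 0 0 1; 0 -0.0213 0 0 0 0 1; 0 -0.0213 0 0 0 0 1; 0 -0.0213 0 0 0 0 1; 0 -0.0213 0 0 0 0 1"
}}

```text
time: 32.73
ee_pos: [0.3451, -0.2015, 0.0518]
ee_rot: [-0.0, 0.893, 0.45, 0.0]
force: [0.0, 0.1, 7.5]
grip_width: 0.0083
finger_force: 25.0
```

To row units: -12 cm is -0.16, -8 cm is -0.1067.

Request:
{"op": "send_rows", "data": {
  "series": "0 0 0 0 0 0 0.8; 0 0 0 0 0 0 0.75; 0 0 0 0 0 0 0.75; 0 0 0 0 0 0 0.75; 0 0 -0.02 0 0 0 0.75; 0 0 -0.0533 0 0 0 0.75; 0 0 -0.1067 0 0 0 0.75; 0 0 -0.16 0 0 0 0.75"
}}

```text
time: 33.4
ee_pos: [0.344, -0.2013, 0.1718]
ee_rot: [-0.002, 0.893, 0.45, -0.001]
force: [1.4, -0.0, -0.4]
grip_width: 0.0234
finger_force: 0.0
```

To row units: 18 cm is 0.24, 15 cm is 0.2.

Request:
{"op": "send_rows", "data": {
  "series": "0.0267 0 -0.0267 0 0 0 0.1; 0.0667 0 -0.0667 0 0 0 0.1; 0.1133 0 -0.08 0 0 0 0.1; 0.16 0 -0.08 0 0 0 0.1; 0.2 0 -0.08 0 0 0 0.1; 0.24 0 -0.08 0 0 0 0.1; 0.24 0 -0.08 0 0 0 0.1; 0.24 0 -0.08 0 0 0 0.1"
}}

```text
time: 34.07
ee_pos: [0.4526, -0.056, 0.2308]
ee_rot: [-0.001, 0.892, 0.452, -0.0]
force: [-0.3, -0.1, 0.1]
grip_width: 0.0722
finger_force: 0.0
```

Run:
```python
from h import *
a=robot.grab_frame('top');b=robot.grab_frame('side')
s=robot.read_state();print(s['time'],s['ee_pos'],s['grip_width'])
for t in('garlic','lemon'):
  for c in('top','side'):print(t,c,[(np.round(r['rect'],1),r['conf']) for r in robot.spot_in(c,t)[:1]])
X=np.array([.6059,-.3348])-.162*np.array([.803,-.597]);print('exp',X,proj('top',[*X,.036]),proj('side',[*X,.036]))
cv2.imwrite('pics/dr.png',np.hstack([cv2.resize(a[150:310,320:480],(400,400),interpolation=2),cv2.resize(b[150:310,270:430],(400,400),interpolation=2)]))
```

```text
34.1667 [ 0.4516174  -0.05848426  0.23069941] 0.0797990518031253
garlic top [(array([381.6, 249.9,  23.9,  19.4]), 0.62)]
garlic side [(array([335.9, 214.4,  22. ,  23.4]), 0.83)]
lemon top [(array([349.2, 218.8, 113.8, 116. ]), 0.74)]
lemon side [(array([362.5, 205.2,  23.5,  19.1]), 0.58)]
exp [ 0.475814 -0.238086] [391.83458164 258.35787595] [344.59050916 228.10091594]
```

View pics/dr.png

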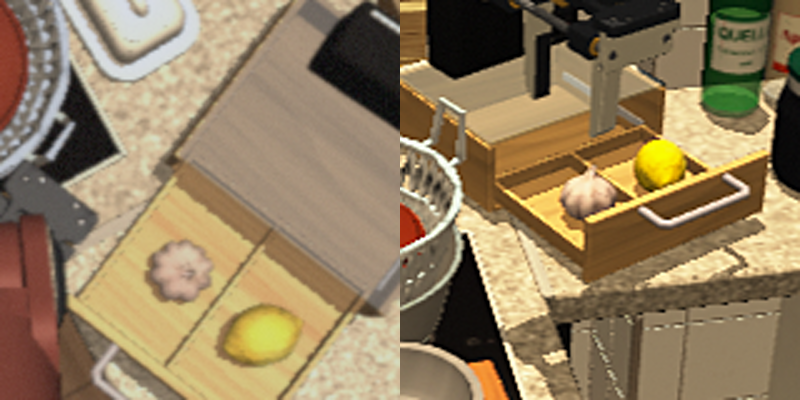

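Drawer is open about 162 mm; the garlic is at top pixel (392,259), matching the prediction, with the lemon in the other half.

Run:
```python
from h import *
robot.grab_frame('top')
go(.4755,-.239,.12)
```

```text
go (0.4755, -0.239, 0.12) cm [-13.07  12.64  11.13] turn [-0.0001  0.0005 -0.0064]
```

To row units: -13.1 cm is -0.1747, 12.6 cm is 0.168, -0.006 rad is -0.0019.

Request:
{"op": "send_rows", "data": {
  "series": "-0.02 0.02 0 0 0 0 0.1; -0.0533 0.0533 0 0 0 0 0.1; -0.0933 0.0933 0.0067 0 0 -0.0019 0.1; -0.1333 0.1293 0.0267 0 0 -0.0019 0.1; -0.1667 0.16 0.06 0 0 -0.0019 0.1; -0.1747 0.168 0.0933 0 0 -0.0019 0.1; -0.1747 0.168 0.1133 0 0 -0.0019 0.1; -0.1747 0.168 0.1133 0 0 -0.0019 0.1"
}}

```text
time: 35.08
ee_pos: [0.4727, -0.239, 0.1429]
ee_rot: [-0.003, 0.893, 0.451, -0.003]
force: [-0.3, 0.1, 0.3]
grip_width: 0.0835
finger_force: 0.0
```

Request:
{"op": "send_rows", "data": {
  "series": "0 0 0 0 0 0 0.1; 0 0 0 0 0 0 0.1; 0 0 0 0 0 0 0.1; 0 0 0 0 0 0 0.1; 0 0 0 0 0 0 0.1; 0 0 0 0 0 0 0.1; 0 0 0 0 0 0 0.1; 0 0 0 0 0 0 0.1"
}}

```text
time: 35.75
ee_pos: [0.476, -0.2379, 0.1465]
ee_rot: [0.0, 0.892, 0.452, 0.0]
force: [0.2, -0.3, -0.8]
grip_width: 0.0834
finger_force: 0.0
```

Run:
```python
from h import *
s=robot.read_state();print(s['time'],s['ee_pos'],s['grip_width'])
go(.4755,-.239,.019)
```

```text
35.75 [ 0.47598797 -0.23786274  0.14651894] 0.08341621845475633
go (0.4755, -0.239, 0.019) cm [-0.12  0.02 12.75] turn [ 0.0003 -0.      0.0018]
```

To row units: 12.7 cm is 0.1693, 12.5 cm is 0.1667.

Request:
{"op": "send_rows", "data": {
  "series": "-0.0013 0 0.0133 0 0 0 0.1; -0.0013 0 0.04 0 0 0 0.1; -0.0013 0 0.0733 0 0 0 0.1; -0.0013 0 0.1067 0 0 0 0.1; -0.0013 0 0.1333 0 0 0 0.1; -0.0013 0 0.1533 0 0 0 0.1; -0.0013 0 0.1667 0 0 0 0.1; -0.0013 0 0.1693 0 0 0 0.1"
}}

```text
time: 36.42
ee_pos: [0.474, -0.2381, 0.0171]
ee_rot: [-0.002, 0.892, 0.452, -0.001]
force: [0.5, -0.0, -0.7]
grip_width: 0.0837
finger_force: 0.0
```

Request:
{"op": "send_rows", "data": {
  "series": "0 0 0 0 0 0 0.2; 0 0 0 0 0 0 0.3; 0 0 0 0 0 0 0.4; 0 0 0 0 0 0 0.5; 0 0 0 0 0 0 0.6; 0 0 0 0 0 0 0.6; 0 0 0 0 0 0 0.6; 0 0 0 0 0 0 0.6",
  "grip_force": 10
}}

```text
time: 37.08
ee_pos: [0.476, -0.239, 0.0201]
ee_rot: [0.001, 0.892, 0.452, 0.001]
force: [-0.6, -0.0, 6.3]
grip_width: 0.0562
finger_force: 10.0
```

To row units: -21 cm is -0.28, -18 cm is -0.24.

Request:
{"op": "send_rows", "data": {
  "series": "0 0 -0.0133 0 0 0 0.6; 0 0 -0.04 0 0 0 0.6; 0 0 -0.08 0 0 0 0.6; 0 0 -0.12 0 0 0 0.6; 0 0 -0.16 0 0 0 0.6; 0 0 -0.2 0 0 0 0.6; 0 0 -0.24 0 0 0 0.6; 0 0 -0.28 0 0 0 0.6"
}}

```text
time: 37.75
ee_pos: [0.4745, -0.2383, 0.231]
ee_rot: [-0.0, 0.892, 0.452, -0.0]
force: [-0.3, -0.7, -0.6]
grip_width: 0.0563
finger_force: 10.0
```

Run:
```python
from h import *
robot.grab_frame('side');robot.grab_frame('side')
print(robot.spot_in('side','garlic')[:1])
s=robot.read_state();print(s['time'],s['ee_pos'],s['grip_width'],s['joints'])
print(proj('side',s['ee_pos']+np.array([0,0,.015])))
go(.525,.173,.24,np.deg2rad(53.7))
go(.47,.0,.24,np.deg2rad(10))
```

```text
[{'rect': [337.2, 134.7, 18.0, 27.0], 'conf': 0.68}]
37.9 [ 0.47636224 -0.23894917  0.23183197] 0.05584807342163553 [ 0.66859178  0.43641664 -0.35828892  1.7412629   0.17877993  0.99070865
 -0.38848757]
[348.08238452 152.81316951]
go (0.525, 0.173, 0.24) cm [ 36.11 -20.41  -0.89] turn [ 0.0047  0.0032 -1.5692]
go (0.47, 0.0, 0.24) cm [ 18.91 -14.62  -0.87] turn [ 0.0052  0.0011 -0.8065]
```

To row units: 19 cm is 0.2533, 18 cm is 0.24, -0.8 rad is -0.2546.

Request:
{"op": "send_rows", "data": {
  "series": "0.02 -0.0133 0 0 0 -0.0159 0.6; 0.0533 -0.04 -0.0067 0 0 -0.0477 0.6; 0.0933 -0.0733 -0.0133 0 0 -0.0796 0.6; 0.1333 -0.1067 -0.0133 0 0 -0.1178 0.6; 0.1733 -0.1333 -0.0133 0 0 -0.1528 0.6; 0.2067 -0.16 -0.0133 0 0 -0.191 0.6; 0.24 -0.1867 -0.0133 0 0 -0.2228 0.6; 0.2533 -0.1947 -0.0133 0 0 -0.2546 0.6"
}}

```text
time: 38.57
ee_pos: [0.4669, 0.0077, 0.2382]
ee_rot: [-0.003, 0.639, 0.769, -0.0]
force: [-0.7, -0.3, -0.2]
grip_width: 0.0562
finger_force: 10.0
```

Run:
```python
from h import *
robot.grab_frame('side');robot.grab_frame('side')
s=robot.read_state();print(s['time'],s['ee_pos'],s['grip_width'],s['joints'])
go(.525,.173,.24,np.deg2rad(53.7))
```

```text
38.6667 [0.46786108 0.0049108  0.23810133] 0.05606944033472226 [ 0.40488482  0.36903861 -0.62995526  1.8836972   0.25664295  0.97375925
 -0.16197913]
go (0.525, 0.173, 0.24) cm [15.54  8.59 -0.18] turn [-0.002  -0.0037 -0.7598]
```

To row units: 15.5 cm is 0.2067, 15 cm is 0.2, -0.76 rad is -0.2419.

Request:
{"op": "send_rows", "data": {
  "series": "0.02 0.0107 0 0 0 -0.0318 0.6; 0.0467 0.0267 0 0 0 -0.0637 0.6; 0.08 0.044 0 0 0 -0.0955 0.6; 0.1133 0.0627 0 0 0 -0.1273 0.6; 0.1467 0.08 0 0 0 -0.1592 0.6; 0.18 0.1 0 0 0 -0.191 0.6; 0.2 0.1107 0 0 0 -0.2228 0.6; 0.2067 0.1147 0 0 0 -0.2419 0.6"
}}

```text
time: 39.33
ee_pos: [0.5282, 0.1701, 0.2378]
ee_rot: [-0.001, 0.313, 0.95, 0.0]
force: [-0.3, 1.0, -0.4]
grip_width: 0.0559
finger_force: 10.0
```

To row units: 7 cm is 0.0933, 6 cm is 0.08.

Request:
{"op": "send_rows", "data": {
  "series": "0 0 0 0 0 0 0.6; 0 0 0 0 0 0 0.6; 0 0 0.0133 0 0 0 0.6; 0 0 0.0333 0 0 0 0.6; 0 0 0.0533 0 0 0 0.6; 0 0 0.08 0 0 0 0.6; 0 0 0.0933 0 0 0 0.6; 0 0 0.0933 0 0 0 0.6"
}}

```text
time: 40.0
ee_pos: [0.527, 0.1655, 0.1664]
ee_rot: [-0.002, 0.317, 0.948, -0.002]
force: [0.8, -0.1, -0.2]
grip_width: 0.0562
finger_force: 10.0
```

Run:
```python
from h import *
robot.grab_frame('side');robot.grab_frame('side');a=robot.grab_frame('top')
s=robot.read_state();print(s['time'],s['ee_pos'],s['grip_width'],s['joints'])
for z in(.05,):go(.525,.173,z,np.deg2rad(53.7))
```

```text
40.15 [0.52907006 0.16794849 0.16995881] 0.05636492056470327 [ 0.12194349  0.62238484 -0.75181724  1.75189993  0.50422793  0.96908829
  0.09702221]
go (0.525, 0.173, 0.05) cm [ 0.64  0.15 12.  ] turn [ 0.001   0.0006 -0.0102]
```

To row units: 10 cm is 0.1333, 9.5 cm is 0.1267.

Request:
{"op": "send_rows", "data": {
  "series": "0.0067 0.0013 0.0067 0 0 0 0.6; 0.008 0.0013 0.0267 0 0 0 0.6; 0.008 0.0013 0.0533 0 0 0 0.6; 0.008 0.0013 0.08 0 0 0 0.6; 0.008 0.0013 0.1067 0 0 0 0.6; 0.008 0.0013 0.1267 0 0 0 0.6; 0.008 0.0013 0.1333 0 0 0 0.6; 0.008 0.0013 0.1333 0 0 0 0.6"
}}

```text
time: 40.82
ee_pos: [0.5239, 0.1725, 0.0687]
ee_rot: [-0.001, 0.316, 0.949, -0.0]
force: [-0.0, -0.1, -0.4]
grip_width: 0.0561
finger_force: 10.0
```

To row units: 1.1 cm is 0.0147, 1 cm is 0.0133.

Request:
{"op": "send_rows", "data": {
  "series": "0 0 0.0027 0 0 0 0.6; 0 0 0.0053 0 0 0 0.6; 0 0 0.008 0 0 0 0.6; 0 0 0.0107 0 0 0 0.6; 0 0 0.0133 0 0 0 0.6; 0 0 0.0147 0 0 0 0.6; 0 0 0.0147 0 0 0 0.6; 0 0 0.0147 0 0 0 0.6"
}}

```text
time: 41.48
ee_pos: [0.5244, 0.1725, 0.0583]
ee_rot: [-0.0, 0.316, 0.949, 0.0]
force: [-0.8, -0.5, -0.5]
grip_width: 0.0564
finger_force: 10.0
```

To row units: 0.35 cm is 0.0047, 0.3 cm is 0.004.

Request:
{"op": "send_rows", "data": {
  "series": "0 0 0.0013 0 0 0 0.6; 0 0 0.0027 0 0 0 0.6; 0 0 0.004 0 0 0 0.6; 0 0 0.0047 0 0 0 0.6; 0 0 0.0047 0 0 0 0.6; 0 0 0.0047 0 0 0 0.6; 0 0 0.0047 0 0 0 0.6; 0 0 0.0047 0 0 0 0.6"
}}

```text
time: 42.15
ee_pos: [0.5245, 0.1725, 0.0549]
ee_rot: [0.0, 0.316, 0.949, 0.0]
force: [0.1, 0.2, -0.4]
grip_width: 0.0563
finger_force: 10.0
```

To row units: 0.2 cm is 0.0027, 0.1 cm is 0.0013.

Request:
{"op": "send_rows", "data": {
  "series": "0 0 0.0013 0 0 0 0.6; 0 0 0.0027 0 0 0 0.6; 0 0 0.0027 0 0 0 0.6; 0 0 0.0027 0 0 0 0.35; 0 0 0.0027 0 0 0 0.3; 0 0 0.0027 0 0 0 0.28; 0 0 0.0027 0 0 0 0.28; 0 0 0.0027 0 0 0 0.28"
}}

```text
time: 42.82
ee_pos: [0.5245, 0.1725, 0.0529]
ee_rot: [0.0, 0.316, 0.949, 0.0]
force: [0.4, 0.7, -0.1]
grip_width: 0.0674
finger_force: 0.0
```

To row units: -17 cm is -0.2267, -15 cm is -0.2.

Request:
{"op": "send_rows", "data": {
  "series": "0 0 -0.0067 0 0 0 0.28; 0 0 -0.02 0 0 0 0.28; 0 0 -0.04 0 0 0 0.28; 0 0 -0.08 0 0 0 0.3; 0 0 -0.12 0 0 0 0.5; 0 0 -0.16 0 0 0 0.75; 0 0 -0.2 0 0 0 0.75; 0 0 -0.2267 0 0 0 0.75"
}}

```text
time: 43.48
ee_pos: [0.5251, 0.1735, 0.227]
ee_rot: [0.002, 0.316, 0.949, 0.002]
force: [0.8, 0.3, 0.3]
grip_width: 0.0431
finger_force: 0.0
```

Run:
```python
from h import *
b=robot.grab_frame('side');robot.grab_frame('side')
s=robot.read_state();print(s['time'],s['ee_pos'],s['grip_width'])
print(robot.spot_in('side','garlic')[:1],proj('side',[.525,.172,.065]))
go(.43,.0,.24);go(.345,-.2015,.16)
cv2.imwrite('pics/mo.png',cv2.resize(b[240:360,190:340],(600,480),interpolation=2))
```

```text
43.5833 [0.52622608 0.17428655 0.22774486] 0.03484540254217945
[{'rect': [254.1, 299.4, 28.9, 28.1], 'conf': 0.94}] [266.36268297 314.46094648]
go (0.43, 0.0, 0.24) cm [ -2.77 -19.56  -1.54] turn [ 5.2000e-03 -1.0000e-03  1.5617e+00]
go (0.345, -0.2015, 0.16) cm [ -8.02 -40.81   6.39] turn [ 5.2000e-03 -1.0000e-03  1.5617e+00]
```

View pics/mo.png

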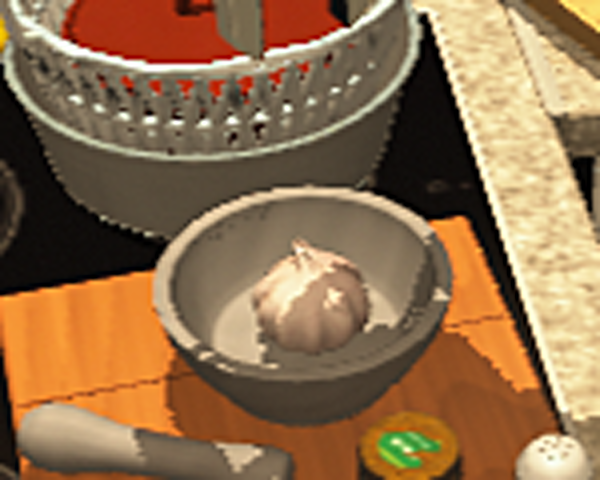

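Garlic sits in the middle of the mortar (crop 312,297). Now shut the drawer.

To row units: -19.5 cm is -0.26, -17.5 cm is -0.2333, 0.94 rad is 0.2992.

Request:
{"op": "send_rows", "data": {
  "series": "0 -0.0133 0 0 0 0.0318 0.75; 0 -0.04 0 0 0 0.07 0.75; -0.0067 -0.08 0 0 0 0.1082 0.75; -0.0133 -0.12 0 0 0 0.1464 0.75; -0.02 -0.16 -0.0067 0 0 0.1846 0.75; -0.0267 -0.2 -0.0133 0 0 0.2228 0.75; -0.0333 -0.2333 -0.0133 0 0 0.261 0.75; -0.0373 -0.26 -0.0133 0 0 0.2992 0.75"
}}

```text
time: 44.3
ee_pos: [0.4279, -0.0029, 0.232]
ee_rot: [-0.001, 0.714, 0.7, -0.001]
force: [-0.4, 0.4, 0.2]
grip_width: 0.0239
finger_force: 0.0
```

Run:
```python
from h import *
robot.grab_frame('side');robot.grab_frame('side')
s=robot.read_state();print(s['time'],s['ee_pos'],s['grip_width'])
go(.345,-.2015,.16)
```

```text
44.4 [ 0.42736419 -0.004103    0.23179198] 0.023373622858571762
go (0.345, -0.2015, 0.16) cm [-19.87  -7.83   7.27] turn [-0.0031  0.0041  0.6144]
```

To row units: -19.9 cm is -0.2653, -19 cm is -0.2533, 0.614 rad is 0.1954.

Request:
{"op": "send_rows", "data": {
  "series": "-0.02 -0.008 0 0 0 0.0318 0.75; -0.0533 -0.0213 0 0 0 0.0637 0.75; -0.0933 -0.0373 0 0 0 0.0955 0.75; -0.14 -0.0533 0.0067 0 0 0.1273 0.75; -0.1867 -0.0733 0.02 0 0 0.1592 0.75; -0.2267 -0.0893 0.04 0 0 0.1846 0.75; -0.2533 -0.1 0.06 0 0 0.1954 0.75; -0.2653 -0.104 0.0733 0 0 0.1954 0.75"
}}

```text
time: 45.07
ee_pos: [0.3477, -0.2004, 0.1761]
ee_rot: [-0.001, 0.891, 0.454, -0.001]
force: [-0.2, 1.2, 0.3]
grip_width: 0.0233
finger_force: 0.0
```

To row units: 3 cm is 0.04, 2 cm is 0.0267.

Request:
{"op": "send_rows", "data": {
  "series": "0 0 0 0 0 0 0.75; 0 0 0 0 0 0 0.75; 0 0 0.0067 0 0 0 0.75; 0 0 0.0133 0 0 0 0.75; 0 0 0.0267 0 0 0 0.75; 0 0 0.04 0 0 0 0.75; 0 0 0.04 0 0 0 0.75; 0 0 0.04 0 0 0 0.75"
}}

```text
time: 45.73
ee_pos: [0.3499, -0.1976, 0.1477]
ee_rot: [-0.0, 0.89, 0.456, -0.0]
force: [-1.0, 0.0, 0.7]
grip_width: 0.0233
finger_force: 0.0
```

Run:
```python
from h import *
robot.grab_frame('side')
s=robot.read_state();print(s['time'],s['ee_pos'],s['grip_width'])
go(.345,-.2015,.052)
```

```text
45.7833 [ 0.35018054 -0.19788445  0.14808527] 0.023590553720498748
go (0.345, -0.2015, 0.052) cm [-0.6  -0.21  9.61] turn [ 0.0003 -0.0004  0.0094]
```

To row units: 9.6 cm is 0.128, 9 cm is 0.12, 0.009 rad is 0.0029.

Request:
{"op": "send_rows", "data": {
  "series": "-0.004 -0.0013 0.0067 0 0 0.0029 0.75; -0.008 -0.0027 0.0267 0 0 0.0029 0.75; -0.008 -0.0027 0.0533 0 0 0.0029 0.75; -0.008 -0.0027 0.08 0 0 0.0029 0.75; -0.008 -0.0027 0.1067 0 0 0.0029 0.75; -0.008 -0.0027 0.12 0 0 0.0029 0.75; -0.008 -0.0027 0.128 0 0 0.0029 0.75; -0.008 -0.0027 0.128 0 0 0.0029 0.75"
}}

```text
time: 46.45
ee_pos: [0.3441, -0.202, 0.0511]
ee_rot: [-0.001, 0.892, 0.451, -0.0]
force: [0.7, 0.6, 0.0]
grip_width: 0.0236
finger_force: 0.0
```

Request:
{"op": "send_rows", "data": {
  "series": "0 0 0 0 0 0 0.85; 0 0 0 0 0 0 1; 0 0 0 0 0 0 1; 0 0 0 0 0 0 1; 0 0 0 0 0 0 1; 0 0 0 0 0 0 1; 0 0 0 0 0 0 1; 0 0 0 0 0 0 1",
  "grip_force": 25
}}

```text
time: 47.12
ee_pos: [0.3449, -0.2024, 0.0525]
ee_rot: [0.001, 0.893, 0.451, 0.0]
force: [-0.5, 0.4, 6.4]
grip_width: 0.0079
finger_force: 25.0
```

Request:
{"op": "send_rows", "data": {
  "series": "0 0.0027 0 0 0 0 1; 0 0.0093 0 0 0 0 1; 0 0.02 0 0 0 0 1; 0 0.0333 0 0 0 0 1; 0 0.0467 0 0 0 0 1; 0 0.06 0 0 0 0 1; 0 0.0733 0 0 0 0 1; 0 0.0867 0 0 0 0 1"
}}

```text
time: 47.78
ee_pos: [0.3967, -0.241, 0.0525]
ee_rot: [0.0, 0.893, 0.451, -0.0]
force: [-1.6, 0.7, 5.9]
grip_width: 0.0082
finger_force: 25.0
```

To row units: 7.5 cm is 0.1, 7 cm is 0.0933.

Request:
{"op": "send_rows", "data": {
  "series": "0 0.0133 0 0 0 0 1; 0 0.0267 0 0 0 0 1; 0 0.04 0 0 0 0 1; 0 0.0533 0 0 0 0 1; 0 0.0667 0 0 0 0 1; 0 0.08 0 0 0 0 1; 0 0.0933 0 0 0 0 1; 0 0.1 0 0 0 0 1"
}}

```text
time: 48.45
ee_pos: [0.4579, -0.2865, 0.0525]
ee_rot: [0.001, 0.893, 0.451, 0.0]
force: [-2.0, 0.6, 7.8]
grip_width: 0.0079
finger_force: 25.0
```

Run:
```python
from h import *
robot.grab_frame('side')
s=robot.read_state();print(s['time'],s['ee_pos'],s['grip_width'],s['force'])
go(.4751,-.2982,.052)
```

```text
48.5 [ 0.45873056 -0.28713373  0.05257097] 0.008024836991305033 [-0.37074038 -1.85682633  4.7706574 ]
go (0.4751, -0.2982, 0.052) cm [0.08 1.97 0.06] turn [ 0.0034  0.0002 -0.0025]
```

To row units: 2.1 cm is 0.028, 2 cm is 0.0267.

Request:
{"op": "send_rows", "data": {
  "series": "0 0.0053 0 0 0 0 1; 0 0.0107 0 0 0 0 1; 0 0.016 0 0 0 0 1; 0 0.0213 0 0 0 0 1; 0 0.0253 0 0 0 0 1; 0 0.0267 0 0 0 0 1; 0 0.028 0 0 0 0 1; 0 0.028 0 0 0 0 1"
}}

```text
time: 49.17
ee_pos: [0.4738, -0.2983, 0.0525]
ee_rot: [0.0, 0.893, 0.451, -0.0]
force: [-1.2, -0.7, 6.4]
grip_width: 0.0079
finger_force: 25.0
```

To row units: 0.3 cm is 0.004, 0.2 cm is 0.0027.

Request:
{"op": "send_rows", "data": {
  "series": "0 0.0013 0 0 0 0 1; 0 0.0027 0 0 0 0 1; 0 0.004 0 0 0 0 1; 0 0.004 0 0 0 0 1; 0 0.004 0 0 0 0 1; 0 0.004 0 0 0 0 1; 0 0.004 0 0 0 0 1; 0 0.004 0 0 0 0 1"
}}

```text
time: 49.83
ee_pos: [0.4761, -0.3, 0.0526]
ee_rot: [0.0, 0.893, 0.451, -0.0]
force: [-1.1, -1.4, 6.6]
grip_width: 0.0079
finger_force: 25.0
```

To row units: 0.3 cm is 0.004, 0.2 cm is 0.0027.

Request:
{"op": "send_rows", "data": {
  "series": "0 0.0013 0 0 0 0 1; 0 0.0027 0 0 0 0 1; 0 0.004 0 0 0 0 1; 0 0.004 0 0 0 0 1; 0 0.004 0 0 0 0 1; 0 0.004 0 0 0 0 1; 0 0.004 0 0 0 0 1; 0 0.004 0 0 0 0 1"
}}

```text
time: 50.5
ee_pos: [0.4782, -0.3016, 0.0525]
ee_rot: [0.0, 0.893, 0.451, -0.001]
force: [-1.5, 0.2, 7.4]
grip_width: 0.0086
finger_force: 25.0
```

To row units: 0.3 cm is 0.004, 0.2 cm is 0.0027.

Request:
{"op": "send_rows", "data": {
  "series": "0 0.0013 0 0 0 0 1; 0 0.0027 0 0 0 0 1; 0 0.004 0 0 0 0 1; 0 0.004 0 0 0 0 1; 0 0.004 0 0 0 0 1; 0 0.004 0 0 0 0 1; 0 0.004 0 0 0 0 1; 0 0.004 0 0 0 0 1"
}}

```text
time: 51.17
ee_pos: [0.4782, -0.3016, 0.0525]
ee_rot: [-0.002, 0.893, 0.451, -0.002]
force: [-6.1, 3.0, 11.6]
grip_width: 0.0079
finger_force: 25.0
```

Stop felt at (0.478, −0.302): shut. Release and rise.

To row units: -12 cm is -0.16, -8 cm is -0.1067.

Request:
{"op": "send_rows", "data": {
  "series": "0 0 0 0 0 0 0.85; 0 0 0 0 0 0 0.75; 0 -0.0027 0 0 0 0 0.75; 0 -0.0027 0 0 0 0 0.75; 0 -0.0027 -0.02 0 0 0 0.75; 0 -0.0027 -0.0533 0 0 0 0.75; 0 -0.0027 -0.1067 0 0 0 0.75; 0 -0.0027 -0.16 0 0 0 0.75"
}}

```text
time: 51.83
ee_pos: [0.4788, -0.3013, 0.1719]
ee_rot: [-0.002, 0.892, 0.451, -0.001]
force: [-0.1, -0.0, -1.1]
grip_width: 0.0232
finger_force: 0.0
```

To row units: -22 cm is -0.2933, -19 cm is -0.2533.

Request:
{"op": "send_rows", "data": {
  "series": "0.0133 -0.0067 -0.04 0 0 0 0.3; 0.04 -0.0267 -0.0733 0 0 0 0.3; 0.08 -0.0667 -0.0933 0 0 0 0.3; 0.1267 -0.1133 -0.0933 0 0 0 0.3; 0.1733 -0.16 -0.0933 0 0 0 0.3; 0.2133 -0.2067 -0.0933 0 0 0 0.3; 0.2533 -0.2533 -0.0933 0 0 0 0.3; 0.2933 -0.2933 -0.0933 0 0 0 0.3"
}}

```text
time: 52.5
ee_pos: [0.4371, -0.0204, 0.2418]
ee_rot: [0.0, 0.893, 0.451, 0.0]
force: [0.9, 0.1, -0.2]
grip_width: 0.0649
finger_force: 0.0
```

Run:
```python
from h import *
a=robot.grab_frame('top');b=robot.grab_frame('side')
s=robot.read_state();print(s['time'],s['ee_pos'],s['grip_width'])
print(robot.spot_in('top','drawer_grip')[:1],robot.spot_in('side','lemon')[:1])
cv2.imwrite('pics/shut.png',cv2.resize(a[130:330,345:555],(630,600),interpolation=2))
go(.3668,.2795,.17)
```

```text
52.6 [ 0.43672736 -0.01427143  0.2424021 ] 0.06496814001170191
[{'rect': [388.4, 215.7, 83.7, 60.8], 'conf': 0.76}] []
go (0.3668, 0.2795, 0.17) cm [ 20.07 -23.5    7.18] turn [0.0005 0.0001 0.002 ]
```

View pics/shut.png

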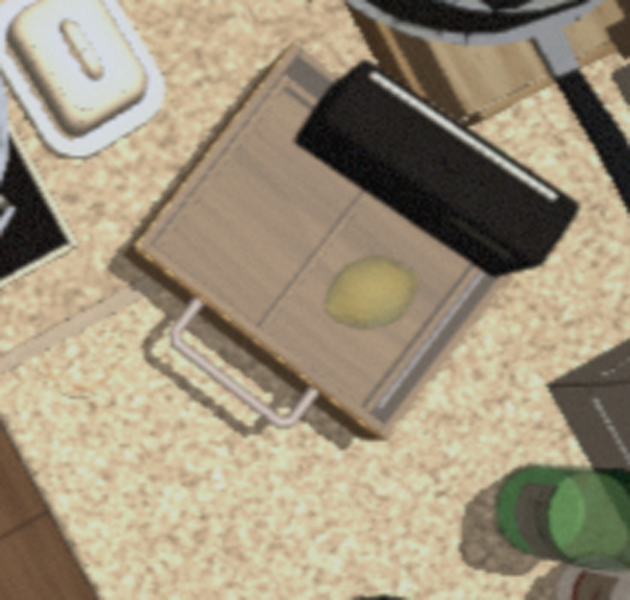

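Drawer is fully shut, its handle about 5 mm further in than at the start, with the lemon still inside (crop 370,292). Now I return the shaker, jar and tin.

To row units: -23.5 cm is -0.3133, -21 cm is -0.28.

Request:
{"op": "send_rows", "data": {
  "series": "0.0267 -0.0333 0 0 0 0 0.3; 0.0667 -0.08 0 0 0 0 0.3; 0.1133 -0.1333 0 0 0 0 0.3; 0.16 -0.1867 0 0 0 0 0.3; 0.2 -0.2333 0.0067 0 0 0 0.3; 0.24 -0.28 0.02 0 0 0 0.3; 0.2667 -0.3133 0.04 0 0 0 0.3; 0.2667 -0.3133 0.0667 0 0 0 0.3"
}}

```text
time: 53.37
ee_pos: [0.37, 0.2824, 0.1937]
ee_rot: [-0.001, 0.893, 0.45, 0.005]
force: [0.5, 0.5, 0.0]
grip_width: 0.065
finger_force: 0.0
```

To row units: 1.5 cm is 0.02, 1 cm is 0.0133.

Request:
{"op": "send_rows", "data": {
  "series": "0 0 0.0067 0 0 0 0.3; 0 0 0.0133 0 0 0 0.3; 0 0 0.02 0 0 0 0.3; 0 0 0.02 0 0 0 0.3; 0 0 0.02 0 0 0 0.3; 0 0 0.02 0 0 0 0.3; 0 0 0.02 0 0 0 0.3; 0 0 0.02 0 0 0 0.3"
}}

```text
time: 54.03
ee_pos: [0.3681, 0.278, 0.1774]
ee_rot: [0.0, 0.893, 0.45, 0.001]
force: [0.3, -0.0, -0.0]
grip_width: 0.065
finger_force: 0.0
```

Run:
```python
from h import *
robot.grab_frame('side')
s=robot.read_state();print(s['time'],s['ee_pos'],s['grip_width'])
go(.3668,.2795,.0505)
```

```text
54.0833 [0.3679671  0.27806854 0.17734148] 0.06519155863386701
go (0.3668, 0.2795, 0.0505) cm [ 0.03 -0.19 12.68] turn [ 0.0005 -0.001  -0.0023]
```

To row units: 12.7 cm is 0.1693, 12.3 cm is 0.164.

Request:
{"op": "send_rows", "data": {
  "series": "0 -0.0027 0.0133 0 0 0 0.3; 0 -0.0027 0.04 0 0 0 0.3; 0 -0.0027 0.0667 0 0 0 0.3; 0 -0.0027 0.0933 0 0 0 0.3; 0 -0.0027 0.12 0 0 0 0.3; 0 -0.0027 0.1467 0 0 0 0.3; 0 -0.0027 0.164 0 0 0 0.3; 0 -0.0027 0.1693 0 0 0 0.3"
}}

```text
time: 54.75
ee_pos: [0.3652, 0.2788, 0.0483]
ee_rot: [0.0, 0.892, 0.451, -0.002]
force: [-0.5, 0.0, -0.2]
grip_width: 0.0653
finger_force: 0.0
```

Request:
{"op": "send_rows", "data": {
  "series": "0 0 0 0 0 0 0.3; 0 0 0 0 0 0 0.4; 0 0 0 0 0 0 0.5; 0 0 0 0 0 0 0.6; 0 0 0 0 0 0 0.7; 0 0 0 0 0 0 0.7; 0 0 0 0 0 0 0.7; 0 0 0 0 0 0 0.7",
  "grip_force": 15
}}

```text
time: 55.42
ee_pos: [0.3666, 0.2797, 0.0505]
ee_rot: [0.0, 0.893, 0.451, 0.001]
force: [-0.4, -1.4, 5.6]
grip_width: 0.0417
finger_force: 15.0
```

To row units: -18.5 cm is -0.2467, -17 cm is -0.2267.

Request:
{"op": "send_rows", "data": {
  "series": "0 0 -0.0133 0 0 0 0.7; 0 0 -0.04 0 0 0 0.7; 0 0 -0.08 0 0 0 0.7; 0 0 -0.12 0 0 0 0.7; 0 0 -0.16 0 0 0 0.7; 0 0.0133 -0.2 0 0 0 0.7; -0.0267 0.0467 -0.2267 0 0 0 0.7; -0.06 0.0933 -0.2467 0 0 0 0.7"
}}

```text
time: 56.08
ee_pos: [0.3943, 0.2077, 0.2359]
ee_rot: [-0.001, 0.891, 0.454, 0.002]
force: [2.4, -0.9, -0.4]
grip_width: 0.0416
finger_force: 15.0
```

Run:
```python
from h import *
robot.grab_frame('side')
s=robot.read_state();print(s['time'],s['ee_pos'],s['grip_width'])
go(.43,.0,.24);go(.3756,-.3209,.17)
```

```text
56.1333 [0.39918497 0.19576468 0.23631707] 0.041620869978727645
go (0.43, 0.0, 0.24) cm [-13.78  14.25  -0.24] turn [ 0.0082  0.0012 -0.0125]
go (0.3756, -0.3209, 0.17) cm [-42.67  29.17   6.92] turn [ 0.0082  0.0012 -0.0125]
```

To row units: -25.5 cm is -0.34, -22 cm is -0.2933.

Request:
{"op": "send_rows", "data": {
  "series": "-0.02 0.02 0 0 0 0 0.7; -0.06 0.06 0 0 0 0 0.7; -0.1067 0.1067 0 0 0 0 0.7; -0.1533 0.1467 0 0 0 0 0.7; -0.2 0.1867 0 0 0 0 0.7; -0.2467 0.2133 0 0 0 0 0.7; -0.2933 0.24 0 0 0 0 0.7; -0.34 0.26 0 0 0 0 0.7"
}}

```text
time: 56.8
ee_pos: [0.4018, -0.1071, 0.2332]
ee_rot: [-0.0, 0.893, 0.451, 0.0]
force: [0.8, -0.0, -0.8]
grip_width: 0.0414
finger_force: 15.0
```

Run:
```python
from h import *
robot.grab_frame('side');robot.grab_frame('side')
s=robot.read_state();print(s['time'],s['ee_pos'],s['grip_width'])
go(.3756,-.3209,.12)
```

```text
56.9 [ 0.39957752 -0.11289008  0.23247871] 0.04176776625389624
go (0.3756, -0.3209, 0.12) cm [-17.96  10.69  11.32] turn [-0.0011  0.0048 -0.0165]
```

To row units: -17.5 cm is -0.2333, -16.5 cm is -0.22.

Request:
{"op": "send_rows", "data": {
  "series": "-0.02 0.0133 0 0 0 0 0.7; -0.0533 0.0333 0 0 0 0 0.7; -0.1 0.06 0 0 0 0 0.7; -0.1467 0.0867 0.0067 0 0 0 0.7; -0.1867 0.1133 0.02 0 0 0 0.7; -0.22 0.1333 0.0467 0 0 0 0.7; -0.2333 0.1427 0.08 0 0 0 0.7; -0.2333 0.1427 0.1 0 0 0 0.7"
}}

```text
time: 57.57
ee_pos: [0.3825, -0.3126, 0.1558]
ee_rot: [-0.001, 0.894, 0.448, -0.001]
force: [-0.1, 0.9, -1.8]
grip_width: 0.0413
finger_force: 15.0
```

To row units: 3.5 cm is 0.0467, 3 cm is 0.04.

Request:
{"op": "send_rows", "data": {
  "series": "0 0 0.004 0 0 0 0.7; 0 0 0.0133 0 0 0 0.7; 0 0 0.0267 0 0 0 0.7; 0 0 0.04 0 0 0 0.7; 0 0 0.0467 0 0 0 0.7; 0 0 0.0467 0 0 0 0.7; 0 0 0.0467 0 0 0 0.7; 0 0 0.0467 0 0 0 0.7"
}}

```text
time: 58.23
ee_pos: [0.3851, -0.3096, 0.1241]
ee_rot: [0.001, 0.892, 0.451, 0.0]
force: [-0.2, -0.4, -0.0]
grip_width: 0.0414
finger_force: 15.0
```

Run:
```python
from h import *
s=robot.read_state();print(s['time'],s['ee_pos'],s['grip_width'])
go(.3756,-.3209,.0225)
```

```text
58.2333 [ 0.38513755 -0.30958018  0.12409564] 0.041421848607134396
go (0.3756, -0.3209, 0.0225) cm [-1.48 -0.11 10.16] turn [ 0.0013 -0.0001 -0.0011]
```

To row units: 9.3 cm is 0.124, 9 cm is 0.12.

Request:
{"op": "send_rows", "data": {
  "series": "-0.0107 -0.0013 0.0067 0 0 0 0.7; -0.02 -0.0013 0.0267 0 0 0 0.7; -0.02 -0.0013 0.0533 0 0 0 0.7; -0.02 -0.0013 0.08 0 0 0 0.7; -0.02 -0.0013 0.1067 0 0 0 0.7; -0.02 -0.0013 0.12 0 0 0 0.7; -0.02 -0.0013 0.124 0 0 0 0.7; -0.02 -0.0013 0.124 0 0 0 0.7"
}}

```text
time: 58.9
ee_pos: [0.3746, -0.3211, 0.0302]
ee_rot: [-0.0, 0.893, 0.451, -0.0]
force: [0.7, 0.3, -1.7]
grip_width: 0.0413
finger_force: 15.0
```

To row units: 0.5 cm is 0.0067, 0.4 cm is 0.0053.

Request:
{"op": "send_rows", "data": {
  "series": "0 0 0.0013 0 0 0 0.7; 0 0 0.0027 0 0 0 0.7; 0 0 0.004 0 0 0 0.7; 0 0 0.0053 0 0 0 0.7; 0 0 0.0067 0 0 0 0.7; 0 0 0.0067 0 0 0 0.7; 0 0 0.0067 0 0 0 0.7; 0 0 0.0067 0 0 0 0.7"
}}

```text
time: 59.57
ee_pos: [0.375, -0.321, 0.0256]
ee_rot: [0.0, 0.893, 0.451, 0.0]
force: [-0.2, -1.0, -0.6]
grip_width: 0.0417
finger_force: 15.0
```

To row units: 0.35 cm is 0.0047, 0.3 cm is 0.004.

Request:
{"op": "send_rows", "data": {
  "series": "0 0 0.0013 0 0 0 0.7; 0 0 0.0027 0 0 0 0.7; 0 0 0.004 0 0 0 0.7; 0 0 0.0047 0 0 0 0.7; 0 0 0.0047 0 0 0 0.7; 0 0 0.0047 0 0 0 0.7; 0 0 0.0047 0 0 0 0.7; 0 0 0.0047 0 0 0 0.7"
}}

```text
time: 60.23
ee_pos: [0.3751, -0.321, 0.0234]
ee_rot: [0.0, 0.892, 0.451, -0.0]
force: [-1.9, 1.5, 11.3]
grip_width: 0.0418
finger_force: 15.0
```

To row units: -12 cm is -0.16, -8 cm is -0.1067.

Request:
{"op": "send_rows", "data": {
  "series": "0 0 0 0 0 0 0.5; 0 0 0 0 0 0 0.35; 0 0 0 0 0 0 0.3; 0 0 0 0 0 0 0.3; 0 0 -0.0133 0 0 0 0.3; 0 0 -0.0533 0 0 0 0.3; 0 0 -0.1067 0 0 0 0.3; 0 0 -0.16 0 0 0 0.3"
}}

```text
time: 60.9
ee_pos: [0.3742, -0.3203, 0.1432]
ee_rot: [-0.001, 0.892, 0.451, -0.0]
force: [1.5, -1.2, 0.7]
grip_width: 0.0652
finger_force: 0.0
```

To row units: 28 cm is 0.3733, 24 cm is 0.32.

Request:
{"op": "send_rows", "data": {
  "series": "0.0133 -0.0067 -0.04 0 0 0 0.3; 0.0533 -0.0267 -0.0867 0 0 0 0.3; 0.1067 -0.0533 -0.12 0 0 0 0.3; 0.16 -0.08 -0.1267 0 0 0 0.3; 0.2133 -0.1067 -0.1267 0 0 0 0.3; 0.2667 -0.1333 -0.1267 0 0 0 0.3; 0.32 -0.1667 -0.1267 0 0 0 0.3; 0.3733 -0.2067 -0.1267 0 0 0 0.3"
}}

```text
time: 61.57
ee_pos: [0.4151, -0.0394, 0.2379]
ee_rot: [0.001, 0.893, 0.451, 0.001]
force: [1.4, 0.4, -0.8]
grip_width: 0.065
finger_force: 0.0
```

Run:
```python
from h import *
a=robot.grab_frame('top');b=robot.grab_frame('side')
s=robot.read_state();print(s['time'],s['ee_pos'],s['grip_width'])
print([robot.spot_in(c,'shaker')[:1] for c in('top','side')])
go(.4206,.3106,.2)
```

```text
61.6667 [ 0.4149032  -0.03352679  0.23816854] 0.06497593357851662
[[{'rect': [415.2, 296.8, 20.2, 17.4], 'conf': 0.66}], [{'rect': [380.0, 204.0, 18.6, 33.6], 'conf': 0.59}]]
go (0.4206, 0.3106, 0.2) cm [ 28.69 -20.24   3.72] turn [0.0006 0.0003 0.0022]
```

To row units: 28 cm is 0.3733, 25.5 cm is 0.34.

Request:
{"op": "send_rows", "data": {
  "series": "0.0333 -0.0267 0 0 0 0 0.3; 0.08 -0.06 0 0 0 0 0.3; 0.1333 -0.0933 0 0 0 0 0.3; 0.1867 -0.1333 0 0 0 0 0.3; 0.24 -0.1733 0 0 0 0 0.3; 0.2933 -0.2133 0 0 0 0 0.3; 0.34 -0.2467 0 0 0 0 0.3; 0.3733 -0.2667 0 0 0 0 0.3"
}}

```text
time: 62.43
ee_pos: [0.42, 0.2816, 0.2369]
ee_rot: [0.001, 0.893, 0.449, -0.0]
force: [1.0, -0.3, 0.0]
grip_width: 0.0652
finger_force: 0.0
```

To row units: 2 cm is 0.0267, 1 cm is 0.0133.

Request:
{"op": "send_rows", "data": {
  "series": "0.004 0 0 0 0 0 0.3; 0.008 -0.0027 0.0133 0 0 0 0.3; 0.008 -0.0027 0.0267 0 0 0 0.3; 0.008 -0.0027 0.0267 0 0 0 0.3; 0.008 -0.0027 0.0267 0 0 0 0.3; 0.008 -0.0027 0.0267 0 0 0 0.3; 0.008 -0.0027 0.0267 0 0 0 0.3; 0.008 -0.0027 0.0267 0 0 0 0.3"
}}

```text
time: 63.1
ee_pos: [0.4213, 0.2876, 0.2174]
ee_rot: [0.0, 0.893, 0.45, 0.0]
force: [0.2, 1.0, -0.2]
grip_width: 0.0652
finger_force: 0.0
```

Run:
```python
from h import *
robot.grab_frame('side')
s=robot.read_state();print(s['time'],s['ee_pos'],s['grip_width'])
go(.4206,.3106,.067)
```

```text
63.15 [0.42127204 0.28775419 0.21738121] 0.06504360717283175
go (0.4206, 0.3106, 0.067) cm [ 1.79 -1.42 15.04] turn [ 0.0005 -0.0007 -0.0024]
```

To row units: 9 cm is 0.12, 8 cm is 0.1067.

Request:
{"op": "send_rows", "data": {
  "series": "0.012 -0.0093 0 0 0 0 0.3; 0.024 -0.0187 0.0067 0 0 0 0.3; 0.024 -0.0187 0.0267 0 0 0 0.3; 0.024 -0.0187 0.0533 0 0 0 0.3; 0.024 -0.0187 0.08 0 0 0 0.3; 0.024 -0.0187 0.1067 0 0 0 0.3; 0.024 -0.0187 0.12 0 0 0 0.3; 0.024 -0.0187 0.12 0 0 0 0.3"
}}

```text
time: 63.82
ee_pos: [0.4188, 0.3111, 0.1247]
ee_rot: [0.0, 0.892, 0.452, -0.002]
force: [0.1, -0.3, -0.1]
grip_width: 0.0649
finger_force: 0.0
```

Run:
```python
from h import *
robot.grab_frame('side');robot.grab_frame('side')
s=robot.read_state();print(s['time'],s['ee_pos'],s['grip_width'],s['force'])
go(.4206,.3106,.067)
```

```text
63.9167 [0.42028741 0.31207936 0.12715492] 0.06508928801451426 [0.66289705 0.12634642 0.21701384]
go (0.4206, 0.3106, 0.067) cm [-0.1   0.12  6.02] turn [-0.0005 -0.0007 -0.0004]
```

To row units: 6 cm is 0.08, 5.2 cm is 0.0693.

Request:
{"op": "send_rows", "data": {
  "series": "-0.0013 0.0013 0.0133 0 0 0 0.3; -0.0013 0.0013 0.0333 0 0 0 0.3; -0.0013 0.0013 0.0533 0 0 0 0.3; -0.0013 0.0013 0.0693 0 0 0 0.3; -0.0013 0.0013 0.08 0 0 0 0.3; -0.0013 0.0013 0.08 0 0 0 0.3; -0.0013 0.0013 0.08 0 0 0 0.4; -0.0013 0.0013 0.08 0 0 0 0.5"
}}

```text
time: 64.58
ee_pos: [0.4211, 0.3101, 0.0678]
ee_rot: [-0.0, 0.893, 0.451, 0.001]
force: [0.9, -0.3, -0.3]
grip_width: 0.0558
finger_force: 0.0
```

To row units: -9 cm is -0.12, -6 cm is -0.08.

Request:
{"op": "send_rows", "data": {
  "series": "0 0 0 0 0 0 0.6; 0 0 0 0 0 0 0.7; 0 0 0 0 0 0 0.7; 0 0 0 0 0 0 0.7; 0 0 -0.0133 0 0 0 0.7; 0 0 -0.04 0 0 0 0.7; 0 0 -0.08 0 0 0 0.7; 0 0 -0.12 0 0 0 0.7"
}}

```text
time: 65.25
ee_pos: [0.4196, 0.3087, 0.1576]
ee_rot: [0.0, 0.892, 0.451, -0.002]
force: [1.3, -0.2, -1.0]
grip_width: 0.0438
finger_force: 15.0
```

Request:
{"op": "send_rows", "data": {
  "series": "0 0 -0.04 0 0 0 0.7; 0 0 -0.08 0 0 0 0.7; -0.02 0.0133 -0.1067 0 0 0 0.7; -0.0533 0.04 -0.12 0 0 0 0.7; -0.1 0.08 -0.12 0 0 0 0.7; -0.1467 0.1133 -0.12 0 0 0 0.7; -0.2 0.1467 -0.12 0 0 0 0.7; -0.2533 0.1867 -0.12 0 0 0 0.7"
}}

```text
time: 65.92
ee_pos: [0.4193, 0.0911, 0.2473]
ee_rot: [0.0, 0.892, 0.451, -0.0]
force: [1.0, -0.3, -1.0]
grip_width: 0.0436
finger_force: 15.0
```

Run:
```python
from h import *
robot.grab_frame('side');robot.grab_frame('side')
s=robot.read_state();print(s['time'],s['ee_pos'],s['grip_width'])
go(.4264,-.2584,.24)
```

```text
66.0167 [0.41988829 0.08415278 0.24649797] 0.0437019914473877
go (0.4264, -0.2584, 0.24) cm [-26.89  21.23   0.87] turn [ 0.0016  0.0068 -0.0157]
```

To row units: -26.5 cm is -0.3533, -24.5 cm is -0.3267.

Request:
{"op": "send_rows", "data": {
  "series": "-0.0333 0.0267 0 0 0 0 0.7; -0.08 0.06 0 0 0 0 0.7; -0.1333 0.1 0 0 0 0 0.7; -0.1867 0.1467 0 0 0 0 0.7; -0.24 0.1867 0 0 0 0 0.7; -0.2867 0.2267 0.0067 0 0 0 0.7; -0.3267 0.26 0.02 0 0 0 0.7; -0.3533 0.28 0.04 0 0 0 0.7"
}}

```text
time: 66.68
ee_pos: [0.4329, -0.2293, 0.2247]
ee_rot: [0.002, 0.893, 0.451, 0.001]
force: [-0.1, -0.2, -1.0]
grip_width: 0.0439
finger_force: 15.0
```

To row units: 7 cm is 0.0933, 6.5 cm is 0.0867.

Request:
{"op": "send_rows", "data": {
  "series": "0 0 0 0 0 0 0.7; 0 0 0.0133 0 0 0 0.7; 0 0 0.04 0 0 0 0.7; 0 0 0.0667 0 0 0 0.7; 0 0 0.0867 0 0 0 0.7; 0 0 0.0933 0 0 0 0.7; 0 0 0.0933 0 0 0 0.7; 0 0 0.0933 0 0 0 0.7"
}}

```text
time: 67.35
ee_pos: [0.4324, -0.2268, 0.1538]
ee_rot: [0.0, 0.892, 0.451, 0.0]
force: [0.1, 0.2, -1.9]
grip_width: 0.0437
finger_force: 15.0
```

Run:
```python
from h import *
robot.grab_frame('side')
s=robot.read_state();print(s['time'],s['ee_pos'],s['grip_width'])
go(.4264,-.2584,.04)
```

```text
67.4 [ 0.43273663 -0.22705063  0.15419251] 0.04374006282518875
go (0.4264, -0.2584, 0.04) cm [-2.91  1.33 11.42] turn [ 0.0016 -0.0006 -0.0011]
```

To row units: 10.7 cm is 0.1427, 10.5 cm is 0.14.

Request:
{"op": "send_rows", "data": {
  "series": "-0.016 0.008 0 0 0 0 0.7; -0.032 0.0147 0.0067 0 0 0 0.7; -0.0387 0.0173 0.0267 0 0 0 0.7; -0.0387 0.0173 0.06 0 0 0 0.7; -0.0387 0.0173 0.0933 0 0 0 0.7; -0.0387 0.0173 0.12 0 0 0 0.7; -0.0387 0.0173 0.14 0 0 0 0.7; -0.0387 0.0173 0.1427 0 0 0 0.7"
}}

```text
time: 68.07
ee_pos: [0.4237, -0.2585, 0.0442]
ee_rot: [-0.002, 0.893, 0.451, -0.001]
force: [-0.2, 0.9, -0.4]
grip_width: 0.0438
finger_force: 15.0
```

Request:
{"op": "send_rows", "data": {
  "series": "0 0 0.0013 0 0 0 0.7; 0 0 0.0027 0 0 0 0.7; 0 0 0.004 0 0 0 0.7; 0 0 0.0053 0 0 0 0.7; 0 0 0.0067 0 0 0 0.7; 0 0 0.0067 0 0 0 0.7; 0 0 0.0067 0 0 0 0.7; 0 0 0.0067 0 0 0 0.7"
}}

```text
time: 68.73
ee_pos: [0.4253, -0.2583, 0.0415]
ee_rot: [0.0, 0.893, 0.451, 0.0]
force: [0.1, -0.6, -1.1]
grip_width: 0.0439
finger_force: 15.0
```

To row units: 0.3 cm is 0.004, 0.25 cm is 0.0033.

Request:
{"op": "send_rows", "data": {
  "series": "0 0 0.0013 0 0 0 0.7; 0 0.0013 0.0027 0 0 0 0.7; 0 0.0013 0.0033 0 0 0 0.7; 0 0.0013 0.004 0 0 0 0.7; 0 0.0013 0.004 0 0 0 0.7; 0 0.0013 0.004 0 0 0 0.7; 0 0.0013 0.004 0 0 0 0.7; 0 0.0013 0.004 0 0 0 0.7"
}}

```text
time: 69.4
ee_pos: [0.4254, -0.2583, 0.0404]
ee_rot: [0.0, 0.892, 0.451, -0.001]
force: [-4.7, 2.0, 18.1]
grip_width: 0.0441
finger_force: 15.0
```

Standing. Release, then the tin.

To row units: -12 cm is -0.16, -8 cm is -0.1067.

Request:
{"op": "send_rows", "data": {
  "series": "0 0 -0.0027 0 0 0 0.5; 0 0 -0.0027 0 0 0 0.35; 0 0 -0.0027 0 0 0 0.3; 0 0 -0.0027 0 0 0 0.3; 0 0 -0.0133 0 0 0 0.3; 0 0 -0.0533 0 0 0 0.3; 0 0 -0.1067 0 0 0 0.3; 0 0 -0.16 0 0 0 0.3"
}}

```text
time: 70.07
ee_pos: [0.4252, -0.2583, 0.1592]
ee_rot: [-0.001, 0.892, 0.451, -0.001]
force: [0.2, -1.2, -0.1]
grip_width: 0.0648
finger_force: 0.0
```

Request:
{"op": "send_rows", "data": {
  "series": "0.0133 -0.0067 -0.04 0 0 0 0.15; 0.0533 -0.0333 -0.08 0 0 0 0.15; 0.1067 -0.0667 -0.1067 0 0 0 0.15; 0.16 -0.1067 -0.1133 0 0 0 0.15; 0.2133 -0.1467 -0.1133 0 0 0 0.15; 0.2667 -0.1867 -0.1133 0 0 0 0.15; 0.32 -0.2267 -0.1133 0 0 0 0.15; 0.3733 -0.2667 -0.1133 0 0 0 0.15"
}}

```text
time: 70.73
ee_pos: [0.431, 0.0315, 0.2437]
ee_rot: [0.0, 0.893, 0.451, 0.0]
force: [1.2, 0.8, -0.0]
grip_width: 0.0787
finger_force: 0.0
```

Run:
```python
from h import *
robot.grab_frame('top');robot.grab_frame('side')
s=robot.read_state();print(s['time'],s['ee_pos'],s['grip_width'])
print([robot.spot_in(c,t)[:1] for c in('top','side') for t in ('shaker','spice_jar')])
go(.4719,.3517,.2)
```

```text
70.8333 [0.43092714 0.03793184 0.24421032] 0.07882043353580939
[[{'rect': [416.5, 296.3, 20.2, 16.6], 'conf': 0.72}], [{'rect': [391.2, 270.4, 22.8, 22.1], 'conf': 0.8}], [{'rect': [378.1, 202.1, 18.7, 34.8], 'conf': 0.85}], [{'rect': [360.3, 204.3, 18.4, 44.1], 'conf': 0.94}]]
go (0.4719, 0.3517, 0.2) cm [ 28.42 -16.01   4.26] turn [ 0.0001  0.0011 -0.0039]
```

To row units: 28 cm is 0.3733, 25.5 cm is 0.34.

Request:
{"op": "send_rows", "data": {
  "series": "0.0333 -0.02 0 0 0 0 0.15; 0.08 -0.0467 0 0 0 0 0.15; 0.1333 -0.0733 0 0 0 0 0.15; 0.1867 -0.1067 0 0 0 0 0.15; 0.24 -0.14 0 0 0 0 0.15; 0.2933 -0.1667 0 0 0 0 0.15; 0.34 -0.1933 0 0 0 0 0.15; 0.3733 -0.2133 0.0133 0 0 0 0.15"
}}

```text
time: 71.7
ee_pos: [0.4711, 0.3461, 0.235]
ee_rot: [0.0, 0.894, 0.449, 0.002]
force: [1.1, 0.5, 0.7]
grip_width: 0.0788
finger_force: 0.0
```

To row units: 5 cm is 0.0667, 4 cm is 0.0533.

Request:
{"op": "send_rows", "data": {
  "series": "0.004 0 0 0 0 0 0.15; 0.004 0 0.0133 0 0 0 0.15; 0.004 0 0.04 0 0 0 0.15; 0.004 0 0.0533 0 0 0 0.15; 0.004 0 0.0667 0 0 0 0.15; 0.004 0 0.0667 0 0 0 0.15; 0.004 0 0.0667 0 0 0 0.15; 0.004 0 0.0667 0 0 0 0.15"
}}

```text
time: 72.37
ee_pos: [0.4708, 0.3479, 0.1847]
ee_rot: [-0.0, 0.893, 0.451, 0.001]
force: [-0.2, -1.0, -0.3]
grip_width: 0.0789
finger_force: 0.0
```

Run:
```python
from h import *
robot.grab_frame('side')
s=robot.read_state();print(s['time'],s['ee_pos'],s['grip_width'])
go(.4719,.3517,.046)
```

```text
72.4167 [0.47074437 0.34828239 0.18497488] 0.07903751437848498
go (0.4719, 0.3517, 0.046) cm [ 0.32 -0.12 13.9 ] turn [ 0.0005 -0.0019 -0.0021]
```

To row units: 13.8 cm is 0.184, 13.6 cm is 0.1813.

Request:
{"op": "send_rows", "data": {
  "series": "0.004 -0.0013 0.0133 0 0 0 0.15; 0.004 -0.0013 0.04 0 0 0 0.15; 0.004 -0.0013 0.0733 0 0 0 0.15; 0.004 -0.0013 0.1067 0 0 0 0.15; 0.004 -0.0013 0.14 0 0 0 0.15; 0.004 -0.0013 0.1667 0 0 0 0.15; 0.004 -0.0013 0.1813 0 0 0 0.15; 0.004 -0.0013 0.184 0 0 0 0.15"
}}

```text
time: 73.08
ee_pos: [0.47, 0.3505, 0.0437]
ee_rot: [0.0, 0.892, 0.451, -0.002]
force: [0.9, -0.2, 0.3]
grip_width: 0.0791
finger_force: 0.0
```

Request:
{"op": "send_rows", "data": {
  "series": "0 0 0 0 0 0 0.2; 0 0 0 0 0 0 0.3; 0 0 0 0 0 0 0.4; 0 0 0 0 0 0 0.5; 0 0 0 0 0 0 0.6; 0 0 0 0 0 0 0.6; 0 0 0 0 0 0 0.6; 0 0 0 0 0 0 0.6"
}}

```text
time: 73.75
ee_pos: [0.4718, 0.3518, 0.0472]
ee_rot: [-0.0, 0.893, 0.451, 0.001]
force: [-0.7, -1.3, 6.0]
grip_width: 0.0571
finger_force: 15.0
```

To row units: -19.5 cm is -0.26, -17.5 cm is -0.2333.

Request:
{"op": "send_rows", "data": {
  "series": "0 0 -0.0133 0 0 0 0.6; 0 0 -0.04 0 0 0 0.6; 0 0 -0.08 0 0 0 0.6; 0 0 -0.12 0 0 0 0.6; 0 0 -0.16 0 0 0 0.6; -0.0133 0.0067 -0.2 0 0 0 0.6; -0.04 0.0267 -0.2333 0 0 0 0.6; -0.08 0.0533 -0.26 0 0 0 0.6"
}}

```text
time: 74.42
ee_pos: [0.4669, 0.2822, 0.2434]
ee_rot: [-0.002, 0.891, 0.454, 0.002]
force: [1.7, 0.0, -0.3]
grip_width: 0.057
finger_force: 15.0
```

Run:
```python
from h import *
robot.grab_frame('side');robot.grab_frame('side')
s=robot.read_state();print(s['time'],s['ee_pos'],s['grip_width'])
go(.45,.0,.25)
```

```text
74.5167 [0.47038471 0.27331177 0.24412355] 0.05712786205484091
go (0.45, 0.0, 0.25) cm [-23.09  14.77  -0.51] turn [ 0.0068 -0.0008 -0.01  ]
```

To row units: -28 cm is -0.3733, -24.5 cm is -0.3267.

Request:
{"op": "send_rows", "data": {
  "series": "-0.0267 0.02 0 0 0 0 0.6; -0.0667 0.0467 0 0 0 0 0.6; -0.12 0.08 0 0 0 0 0.6; -0.1733 0.12 0 0 0 0 0.6; -0.2267 0.16 0 0 0 0 0.6; -0.28 0.1867 0 0 0 0 0.6; -0.3267 0.2133 0 0 0 0 0.6; -0.3733 0.24 0 0 0 0 0.6"
}}

```text
time: 75.18
ee_pos: [0.448, -0.0325, 0.2407]
ee_rot: [-0.0, 0.892, 0.451, -0.0]
force: [2.0, 0.0, -2.0]
grip_width: 0.0569
finger_force: 15.0
```

Run:
```python
from h import *
robot.grab_frame('side');robot.grab_frame('side')
s=robot.read_state();print(s['time'],s['ee_pos'],s['grip_width'])
go(.4712,-.1922,.12)
```

```text
75.2833 [ 0.44710598 -0.03968061  0.23993565] 0.056949148443923306
go (0.4712, -0.1922, 0.12) cm [-10.61  11.15  12.06] turn [-0.0003  0.0064 -0.0162]
```

To row units: 11.2 cm is 0.1493, 11 cm is 0.1467.

Request:
{"op": "send_rows", "data": {
  "series": "-0.02 0.02 0 0 0 0 0.6; -0.0533 0.0533 0 0 0 0 0.6; -0.0867 0.0933 0 0 0 0 0.6; -0.1133 0.1267 0.0067 0 0 0 0.6; -0.1333 0.1467 0.0267 0 0 0 0.6; -0.14 0.1493 0.06 0 0 0 0.6; -0.14 0.1493 0.1 0 0 0 0.6; -0.14 0.1493 0.1267 0 0 0 0.6"
}}

```text
time: 75.95
ee_pos: [0.4756, -0.1816, 0.1434]
ee_rot: [-0.002, 0.893, 0.45, -0.001]
force: [0.5, -0.3, -0.9]
grip_width: 0.0568
finger_force: 15.0
```

To row units: 2 cm is 0.0267, 1.5 cm is 0.02.

Request:
{"op": "send_rows", "data": {
  "series": "0 0 0.0067 0 0 0 0.6; 0 0 0.02 0 0 0 0.6; 0 0 0.0267 0 0 0 0.6; 0 0 0.0267 0 0 0 0.6; 0 0 0.0267 0 0 0 0.6; 0 0 0.0267 0 0 0 0.6; 0 0 0.0267 0 0 0 0.6; 0 0 0.0267 0 0 0 0.6"
}}

```text
time: 76.62
ee_pos: [0.4774, -0.182, 0.1267]
ee_rot: [0.001, 0.893, 0.451, 0.0]
force: [-1.3, -0.2, -0.5]
grip_width: 0.0569
finger_force: 15.0
```

Run:
```python
from h import *
s=robot.read_state();print(s['time'],s['ee_pos'],s['grip_width'])
go(.4712,-.1922,.0195)
```

```text
76.6167 [ 0.47741685 -0.1819847   0.12667237] 0.05690700189038287
go (0.4712, -0.1922, 0.0195) cm [-1.2   0.09 10.72] turn [ 0.0015 -0.0004 -0.0015]
```

To row units: 10 cm is 0.1333, -1.2 cm is -0.016.

Request:
{"op": "send_rows", "data": {
  "series": "-0.008 0.0013 0.0067 0 0 0 0.6; -0.016 0.0013 0.0267 0 0 0 0.6; -0.016 0.0013 0.0533 0 0 0 0.6; -0.016 0.0013 0.08 0 0 0 0.6; -0.016 0.0013 0.1067 0 0 0 0.6; -0.016 0.0013 0.1267 0 0 0 0.6; -0.016 0.0013 0.1333 0 0 0 0.6; -0.016 0.0013 0.1333 0 0 0 0.6"
}}

```text
time: 77.28
ee_pos: [0.4697, -0.1922, 0.0248]
ee_rot: [-0.001, 0.893, 0.451, -0.001]
force: [0.3, -0.0, -1.7]
grip_width: 0.0572
finger_force: 15.0
```

To row units: 0.5 cm is 0.0067, 0.4 cm is 0.0053.

Request:
{"op": "send_rows", "data": {
  "series": "0 0 0.0013 0 0 0 0.6; 0 0 0.0027 0 0 0 0.6; 0 0 0.004 0 0 0 0.6; 0 0 0.0053 0 0 0 0.6; 0 0 0.0067 0 0 0 0.6; 0 0 0.0067 0 0 0 0.6; 0 0 0.0067 0 0 0 0.6; 0 0 0.0067 0 0 0 0.6"
}}

```text
time: 77.95
ee_pos: [0.4707, -0.1921, 0.021]
ee_rot: [0.0, 0.892, 0.451, 0.0]
force: [0.4, -0.3, -0.6]
grip_width: 0.0571
finger_force: 15.0
```

Request:
{"op": "send_rows", "data": {
  "series": "0 0 0.0013 0 0 0 0.6; 0 0 0.0027 0 0 0 0.6; 0 0 0.0027 0 0 0 0.6; 0 0 0.0027 0 0 0 0.6; 0 0 0.0027 0 0 0 0.6; 0 0 0.0027 0 0 0 0.6; 0 0 0.0027 0 0 0 0.6; 0 0 0.0027 0 0 0 0.6"
}}

```text
time: 78.62
ee_pos: [0.4708, -0.1922, 0.0201]
ee_rot: [0.0, 0.893, 0.451, 0.0]
force: [-1.7, 0.3, 7.3]
grip_width: 0.0568
finger_force: 15.0
```

To row units: -12 cm is -0.16, -8 cm is -0.1067.

Request:
{"op": "send_rows", "data": {
  "series": "0 0 0 0 0 0 0.4; 0 0 0 0 0 0 0.2; 0 0 0 0 0 0 0.15; 0 0 0 0 0 0 0.15; 0 0 -0.0133 0 0 0 0.15; 0 0 -0.0533 0 0 0 0.15; 0 0 -0.1067 0 0 0 0.15; 0 0 -0.16 0 0 0 0.15"
}}

```text
time: 79.28
ee_pos: [0.4698, -0.1916, 0.1402]
ee_rot: [-0.001, 0.892, 0.451, -0.001]
force: [0.8, -0.5, 0.4]
grip_width: 0.0794
finger_force: 0.0
```

To row units: -14 cm is -0.1867, -12 cm is -0.16.

Request:
{"op": "send_rows", "data": {
  "series": "0.0133 -0.0133 -0.04 0 0 0 0.15; 0.04 -0.04 -0.08 0 0 0 0.15; 0.08 -0.08 -0.12 0 0 0 0.15; 0.12 -0.12 -0.12 0 0 0 0.15; 0.16 -0.16 -0.12 0 0 0 0.15; 0.1867 -0.1867 -0.12 0 0 0 0.15; 0.1867 -0.1867 -0.12 0 0 0 0.15; 0.1867 -0.1867 -0.12 0 0 0 0.15"
}}

```text
time: 79.95
ee_pos: [0.4405, 0.0061, 0.2299]
ee_rot: [0.0, 0.891, 0.454, 0.001]
force: [0.3, 0.1, -1.1]
grip_width: 0.0788
finger_force: 0.0
```

Run:
```python
from h import *
a=robot.grab_frame('top');b=robot.grab_frame('side')
s=robot.read_state();print(s['time'],s['ee_pos'])
for t in('shaker','spice_jar','tin','garlic'):
  for c in('top','side'):print(t,c,[np.round(r['rect'],1) for r in robot.spot_in(c,t)[:1]])
a0=cv2.imread('pics/top0.png')
cv2.imwrite('pics/fin.png',np.hstack([cv2.resize(i[200:330,345:475],(400,400),interpolation=2) for i in(a0,a)]))
```

```text
80.05 [0.44098099 0.00267178 0.22914109]
shaker top [array([416.2, 293.3,  21.4,  20.5])]
shaker side [array([380.9, 201.9,  18.1,  36.3])]
spice_jar top [array([386.7, 269.1,  30.4,  23.9])]
spice_jar side [array([381.4, 202.2,  16.7,  35.9])]
tin top [array([359. , 246.3,  26.1,  29.2])]
tin side [array([332.4, 220.7,  25.7,  40.1])]
garlic top []
garlic side [array([254.4, 297.5,  28.1,  31.2])]
```

View pics/fin.png

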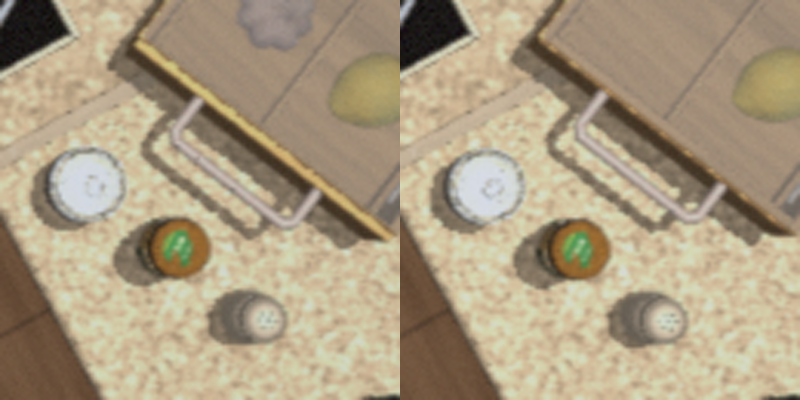

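In the start and end crops side by side, tin (87,186→485,187), jar (180,247→579,249) and shaker (264,319→664,319) stand within about a pixel of where they began. The drawer is shut with the lemon in it.

```bash
python3 -c "
from plant import robot
print(robot.sign_off())"
```

```text
the job is handed in; nothing more can be done
None
```

The job is handed in: the garlic is in the mortar, the drawer is shut with the lemon inside, and the jar, shaker and tin stand upright where they were, to within about a pixel (roughly 2 mm) in the top view.

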